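Unstack the pattern weights and sort the sewing notions

TASK

Clear this sewing table: put the thread spool standing in the middle of the square tin, and take the stack down so that the round ring weight lies flat in the middle of the round tin, the bar weight lies flat and lengthwise in the middle of the long tray, and the two plywood spacer boards lie on the wooden rest block in one neat pile, centred on it and lengthwise along it, edges together. Tip nothing over and leave the tape measure case where it is.

Things in the scene. Friction and masses are not known exactly. Their poses are not given: they have to be found in the camera images.
- bar_weight: Oblong bright steel pattern weight, a bar 28 mm wide (its x axis), 136 mm long (its y axis) and 26 mm high, about 0.5 kg. It lies on the table as the bottom of the stack; its ends stick out by about 20 mm from under the lower board. Origin at the centre of its underside, z up.
- lower_board: The lower of two alike bare plywood spacer boards in the stack: it lies flat and lengthwise on the bar weight, underside 26 mm above the table, and carries the ring weight; 40 mm wide (its x axis), 96 mm long (its y axis), 9 mm thick, about 30 g; origin at the centre of its underside, z up.
- ring_weight: Round bright steel pattern weight, a ring 60 mm across and 26 mm high with a 24 mm hole, about 0.4 kg. It lies flat on the middle of the lower board, its underside 35 mm above the table, and carries the upper board. Origin at the centre of its underside, z up along its axis.
- upper_board: The upper of the two alike plywood spacer boards: the top of the stack, lying across the ring weight at about a right angle to the lower board and bar, underside 61 mm above the table; 40 mm wide (its x axis), 96 mm long (its y axis), 9 mm thick, about 30 g; origin at the centre of its underside, z up.
- spool: Thread spool standing on its end on the table apart from the stack: white thread between pale wooden ends, 38 mm across (36 mm over the thread), 52 mm high, about 60 g. Origin at the centre of its lower end, z up along its axis.
- square_tin: Shallow square metal tin with a black rim, fixed to the table: 120 by 120 mm outside, 16 mm high, walls and floor 4 mm thick, so the inner floor is 112 mm square and 4 mm above the table. Origin at the centre of its underside, x and y along its sides.
- round_tin: Shallow round metal tin, fixed to the table: 120 mm across outside, 16 mm high, wall and floor 4 mm thick (inner floor 112 mm across, 4 mm above the table). Origin at the centre of its underside.
- long_tray: Shallow oblong dark wooden tray, fixed to the table: 96 mm (its x axis) by 180 mm (its y axis, its length) outside, 16 mm high, walls and floor 4 mm thick (inner floor 88 by 172 mm, 4 mm above the table). Origin at the centre of its underside.
- board_rest: Small reddish wooden block (not the larger, paler pressing block, 50 by 130 by 35 mm, farther off) that the spacer boards are piled on, fixed to the table: 30 mm (its x axis) by 86 mm (its y axis, its length), 16 mm high with a flat top. A board laid square on it overhangs by 5 mm all round. Origin at the centre of its underside.
- tape_case: Bystander: a loose, flat round white tape measure case, 54 mm across and 18 mm high, beyond the work. Origin at the centre of its underside.
There are look-alikes about, which are no part of the job. Leave any pink or red look-alike of the bar_weight alone.

How it is judged:
By the outcome, as a careful person would: the job done as asked, in the order asked, and still so for the second after the job is handed in, with the robot touching nothing.
It also fails if it takes over 131 s, if anything falls off the work surface, if the arm or the gripper's body presses on something with over 40 N, if the wrist force passes 120 N, or if a joint passes its speed limit or range.

ROBOT

A 7-joint arm with a two-finger parallel gripper is mounted at the origin on the work surface. World frame = base frame: x ahead of the robot, y to its left, z up, the work surface at z = 0. Lengths are in m, angles in rad, forces in N, time in s.
With the tool pointing down it reaches from about 0.425 to 0.925 m from the base axis. Payload 6.8 kg.
Tool frame: the origin (TCP) lies midway between the tips of the shut fingers; the grasp point (between the pads) lies 19 mm behind it; x points along the fingers, y is the direction in which the jaws open and shut, and the axes are right-handed (so a half turn about x gives the same grasp; the last joint's range is limited). The gripper opens to 85 mm and grips with 20 to 120 N. Pads are 22 mm wide; open, the fingers measure 114 mm over their backs; the gripper's body (76 mm by 85 mm) begins 54 mm behind the grasp point. The pads swing forward as they close: fully open they stand 13 mm farther back than shut.
Start: joints at [-0.108, 0.477, 0.022, 1.555, -0.011, 1.109, -0.083], TCP at [0.675, 0, 0.231] pointing down, gripper open.
Joint ranges: [-2.96, 2.96], [-0.34, 2.1], [-1.41, 1.46], [0.24, 2.44], [-1.37, 4.51], [0.17, 1.92], [-2.96, 2.96]. Speed limits (rad/s): [2.39, 2.39, 3.14, 3.14, 3.14, 3.14, 3.14].

INTERFACE

Orientations are given as a rotation vector (axis times angle).
In Python, from bench import r gives the robot as it stands.
- The arm moves only by the tool carry_out, never from a script. Its argument "targets" is one flat list of numbers, 7 for each row, row after row: the finger opening in m, from 0 to 0.0854, then the shift along the tool's x, y, z in m, then the turn, a rotation vector about the tool's x, y, z in units of 5 degrees (1.0 is 5 degrees). A call has 1 to 12 rows; each row is the pose to reach, as a shift and turn from the pose measured when the call began, along the tool's axes at that moment; what a row does not reach only later rows make up. A row lasts 1/8 s, in which the tool goes at most 62.5 mm and 10.7 degrees, less where a joint would pass 70% of its speed; a pose out of reach is approached as far as the arm can. A call with a gripper value outside its range is refused whole. The fingers move at their own pace and stop on an object; "squeeze" is the grip in N (left out, the last holds). Time passes only in rows, so rows that repeat a pose let the fingers close. It gives the time, the measured TCP pose, the force and the opening at its end, in the units of the state.
- r.get_obs(): the state, without advancing time (a new reading comes with each control period).
- r.grab_frame(name): name is "scene" or "side" or "wrist"; returns the picture (400x640x3 uint8, blue, green, red); there is no depth.
- r.camera_info(name): a dict with "fx", "fy", "cx", "cy" (pixels), "D" ([k1, k2, p1, p2, k3] as OpenCV has them; the pictures are not rectified), "xyz" and "orientation" of the camera in the world. Camera axes: x right, y up, looking along -z (the intrinsics and any distortion apply to the point x, -y, -z); pixel columns grow to the right and rows downward; lengths in m; the calibration is good to about 2 mm. A picture is of the moment at which its call begins: read the wrist's pose just before it. camera_info takes no time and is no camera call; for the wrist camera it gives the pose at the moment of the call.
- r.hand_in(): hands the job in, once; it reports no verdict.
The state is a dict: "clock": time; "joints": joint angles; "qvel": joint speeds; "tau": joint torques, N m; "tcp_pos": TCP position; "orientation": TCP orientation; "contact_force": force on the tool from outside, world axes, zero at the start; "moment": the same for the moment, N m; "grip_width": finger opening in m.
Only numpy, scipy, OpenCV 4.12 (cv2) and the standard library are available. Lean on these libraries where they do the work, as an engineer would, in place of code of your own. Each camera call takes 0.05 s, during which the arm holds its last target. There are 200 camera calls.

## Working session

There is one attempt and no reset: what is moved stays moved. The work goes in short steps, Python scripts to look and compute and a tool call to move; the robot and the scene stay as the last step left them, time stands still between calls to the robot, and variables do not carry over. Pictures are saved under pics/ and viewed, about 12 in all and at most 16, crops included, and the job is handed in when it is done.

Besides the shell and the picture viewer there is one more tool, called after "Call:" as name(argument=value, ...) on one line, values as JSON. carry_out: Moves the arm, as the interface text tells. Its arguments: {"type":"object","properties":{"targets":{"type":"array","items":{"type":"number"}},"squeeze":{"type":"number"}},"required":["targets"]}

```bash
mkdir -p pics; ls; python3 - <<'E'
from bench import r
import cv2
print(r.get_obs())
for n in("scene","side","wrist"):
    print(n,r.camera_info(n)); cv2.imwrite(f"pics/{n}0.png",r.grab_frame(n))
E
```

```text
pics
{'clock': 0.0, 'joints': array([-0.10809464,  0.47782141,  0.02236773,  1.55646271, -0.01152469,
        1.1092916 , -0.08309457]), 'qvel': array([ 1.85322200e-04, -4.40056001e-04, -3.63916183e-05,  5.58476124e-04,
       -2.35470244e-04, -3.94753423e-04,  1.98382745e-03]), 'tau': array([-5.45967814e-04, -5.96443820e+01,  1.60769675e+00, -2.81194621e+01,
        1.24063640e-02,  9.39900521e-03,  2.20753498e-05]), 'tcp_pos': array([ 6.74402786e-01, -2.93216332e-05,  2.30307212e-01]), 'orientation': array([ 1.20823939,  1.21045964, -1.2106337 ]), 'contact_force': array([-0.18553899,  0.97952722, -0.56384407]), 'moment': array([-0.01979179, -0.00744989, -0.04185388]), 'grip_width': 0.08554512060235213}
scene {'fx': 461.18695423989567, 'fy': 461.18695423989567, 'cx': 334.0269595987759, 'cy': 201.017252922937, 'D': array([0.03424867, 0.        , 0.        , 0.        , 0.        ]), 'xyz': array([1.19143768, 0.30105381, 1.14036999]), 'orientation': array([0.38593491, 0.67500138, 2.0226607 ])}
side {'fx': 473.6263962424934, 'fy': 473.6263962424934, 'cx': 328.2153634005031, 'cy': 196.46625348020808, 'D': array([-0.11521187,  0.        ,  0.        ,  0.        ,  0.        ]), 'xyz': array([0.40460736, 1.04678118, 0.74116397]), 'orientation': array([ 0.0779368 , -1.52185661, -2.65365797])}
wrist {'fx': 348.7760382233383, 'fy': 348.7760382233383, 'cx': 323.9526982248713, 'cy': 200.01239545790605, 'D': array([-0.05128003,  0.        ,  0.        ,  0.        ,  0.        ]), 'xyz': array([0.67545588, 0.07436342, 0.37185711]), 'orientation': array([-0.29190902,  0.00181782,  0.00052545])}
```

View pics/scene0.png

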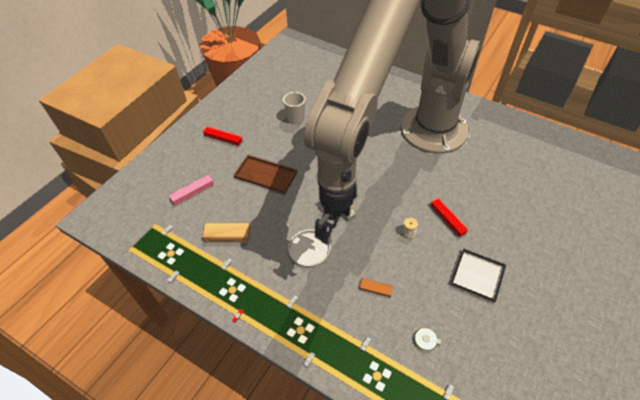

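View pics/side0.png

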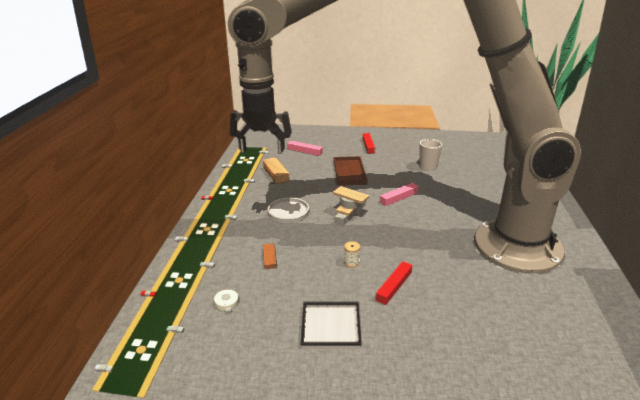

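View pics/wrist0.png

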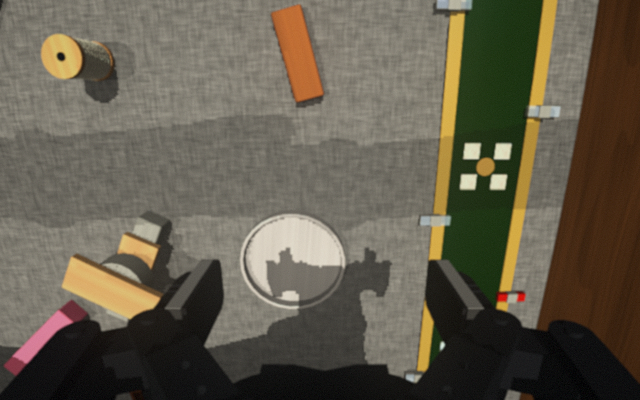

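The wrist view shows the spool at (63,57), the reddish rest block at (298,53), the round tin at (293,260) and the stack at about (125,270). In the scene view the square tin is at (478,275), the dark tray at (266,174) and the tape case at (426,339). The pressing block (226,232) and the red and pink bars are look-alikes.

```bash
cat > h.py <<'E'
import numpy as np, cv2
from scipy.spatial.transform import Rotation as R
F=np.diag([1.,-1,-1])
def K(c): return np.array([[c['fx'],0,c['cx']],[0,c['fy'],c['cy']],[0,0,1]])
def p2w(c,uv,z):
    "pixels -> world points on the plane(s) at height z"
    n=cv2.undistortPoints(np.array(uv,float).reshape(-1,1,2),K(c),c['D'])[:,0]
    d=R.from_rotvec(c['orientation']).apply(np.c_[n[:,0],-n[:,1],-np.ones(len(n))])
    t=(np.asarray(z)-c['xyz'][2])/d[:,2]
    return c['xyz']+d*t[:,None]
def w2p(c,P):
    q=(np.array(P,float).reshape(-1,3)-c['xyz'])@R.from_rotvec(c['orientation']).as_matrix()@F
    return cv2.projectPoints(q.reshape(-1,1,3),np.zeros(3),np.zeros(3),K(c),c['D'])[0][:,0]
def down(yaw):
    "tool pointing down, jaw axis (tool y) at angle yaw from world x"
    x=np.array([0,0,-1.]);y=np.array([np.cos(yaw),np.sin(yaw),0])
    return R.from_matrix(np.c_[x,y,np.cross(x,y)])
def plan(o,pos,yaw_deg):
    "tool-axis shift (m) and turn (5 deg units) from obs o to a pointing-down pose; nearest of the two half turns"
    R0=R.from_rotvec(o['orientation']);best=None
    for k in (0,180):
        rv=(R0.inv()*down(np.radians(yaw_deg+k))).as_rotvec()
        if best is None or np.linalg.norm(rv)<np.linalg.norm(best): best=rv
    print('shift',np.round(R0.inv().apply(np.array(pos)-o['tcp_pos']),4),'turn',np.round(best/np.radians(5),2))
def st(o):
    Rm=R.from_rotvec(o['orientation']).as_matrix()
    print('t',round(o['clock'],2),'tcp',o['tcp_pos'].round(4),'yaw',round(np.degrees(np.arctan2(Rm[1,1],Rm[0,1])),2),'xaxis',Rm[:,0].round(3),'F',o['contact_force'].round(1),'w',round(o['grip_width'],4),'j7',o['joints'][6].round(2))
E
python3 - <<'E'
from h import *; from bench import r
np.set_printoptions(suppress=True,precision=4)
o=r.get_obs(); st(o); print(R.from_rotvec(o['orientation']).as_matrix().round(2))
w=r.camera_info("wrist");s=r.camera_info("scene");d=r.camera_info("side")
print('spool',p2w(w,[(63,57)],.052))
print('rest',p2w(w,[(272,14),(299,4),(323,94),(297,102)],.016))
print('rtin',p2w(w,[(293,214),(241,261),(345,259),(293,307)],.016))
print('upper',p2w(w,[(75,255),(63,285)],.07))
print('bar end', p2w(w,[(142,212),(172,222)],.026))
print('sq scene',p2w(s,[(462,250),(505,263),(495,300),(450,288)],.016))
print('sq side',p2w(d,[(304,303),(358,303),(360,343),(302,344)],.016))
print('tray scene',p2w(s,[(251,157),(298,169),(283,192),(235,179)],.016))
print('tray side',p2w(d,[(334,157),(364,157),(367,183),(337,183)],.016))
print('board side',p2w(d,[(341,187),(369,193),(363,205),(333,198)],.07))
print('tape',p2w(s,[(426,338)],.018))
E
```

```text
t 0.15 tcp [ 0.6746 -0.0001  0.2306] yaw -0.0 xaxis [-0.001 -0.    -1.   ] F [-0.9  0.1 -0.3] w 0.0854 j7 -0.08
[[-0.  1. -0.]
 [-0. -0. -1.]
 [-1. -0.  0.]]
spool [[0.4438 0.1103 0.052 ]]
rest [[0.6265 0.1483 0.016 ]
 [0.6518 0.1568 0.016 ]
 [0.674  0.076  0.016 ]
 [0.6483 0.0684 0.016 ]]
rtin [[ 0.6415 -0.0484  0.016 ]
 [ 0.5812 -0.1047  0.016 ]
 [ 0.6986 -0.1019  0.016 ]
 [ 0.6384 -0.1646  0.016 ]]
upper [[ 0.431  -0.0728  0.07  ]
 [ 0.4104 -0.1066  0.07  ]]
bar end [[ 0.4815 -0.043   0.026 ]
 [ 0.5127 -0.0542  0.026 ]]
sq scene [[0.4267 0.2677 0.016 ]
 [0.4052 0.3842 0.016 ]
 [0.5257 0.3969 0.016 ]
 [0.5541 0.2834 0.016 ]]
sq side [[0.5347 0.2799 0.016 ]
 [0.4163 0.269  0.016 ]
 [0.4072 0.3845 0.016 ]
 [0.5223 0.3978 0.016 ]]
tray scene [[ 0.4479 -0.4568  0.016 ]
 [ 0.4121 -0.296   0.016 ]
 [ 0.5144 -0.2839  0.016 ]
 [ 0.5491 -0.4435  0.016 ]]
tray side [[ 0.5323 -0.4644  0.016 ]
 [ 0.4265 -0.474   0.016 ]
 [ 0.4111 -0.2829  0.016 ]
 [ 0.5064 -0.2743  0.016 ]]
board side [[ 0.4853 -0.1528  0.07  ]
 [ 0.4035 -0.1251  0.07  ]
 [ 0.4183 -0.0579  0.07  ]
 [ 0.503  -0.088   0.07  ]]
tape [[0.7131 0.284  0.018 ]]
```

Call:
carry_out(targets=[0.085,0.03,-0.231,-0.11,0,0,0,0.085,0.03,-0.231,-0.11,0,0,0,0.085,0.03,-0.231,-0.11,0,0,0,0.085,0.03,-0.231,-0.11,0,0,0,0.085,0.03,-0.231,-0.11,0,0,0,0.085,0.03,-0.231,-0.11,0,0,0,0.085,0.03,-0.231,-0.11,0,0,0], squeeze=30)

```text
clock: 1.02
tcp_pos: [0.4451, 0.1094, 0.2012]
orientation: [1.21, 1.209, -1.211]
contact_force: [0.7, -0.4, -0.7]
grip_width: 0.0852
```

```bash
python3 - <<'E'
from h import *; from bench import r
st(r.get_obs()); c=r.camera_info("wrist"); f=r.grab_frame("wrist"); np.save("c1.npy",c); 
for p in [(.4438,.1103,.052),(.471,.333,.016)]: print(w2p(c,p))
cv2.imwrite("pics/w1.png",f)
E
```

```text
t 1.02 tcp [0.4451 0.1094 0.2012] yaw -0.1 xaxis [-0.  0. -1.] F [ 0.7 -0.4 -0.7] w 0.0852 j7 -0.39
[[321.64311521 184.61608535]]
[[354.8591102  -93.88871243]]
```

View pics/w1.png

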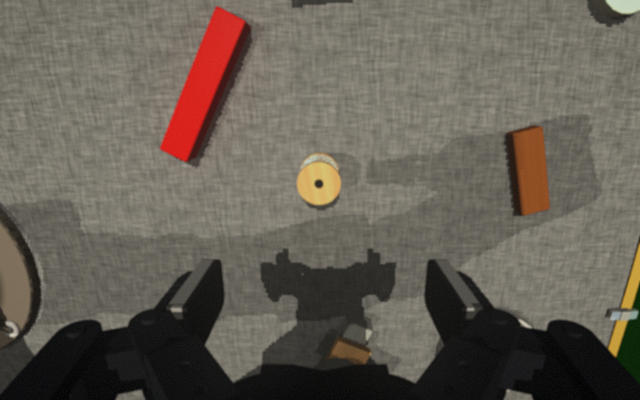

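Spool top is at (319,184), so the spool is at about (0.4418, 0.1106), clear of the red bar. The rest block is at (528,170).

Call:
carry_out(targets=[0.085,0.13,-0.0033,-0.0012,0,0,0,0.085,0.13,-0.0033,-0.0012,0,0,0,0.085,0.195,-0.0033,-0.0012,0,0,0,0.085,0.195,-0.0033,-0.0012,0,0,0,0.085,0.195,-0.0033,-0.0012,0,0,0,0.03,0.195,-0.0033,-0.0012,0,0,0,0.03,0.195,-0.0033,-0.0012,0,0,0,0.03,0.195,-0.0033,-0.0012,0,0,0,0.03,0.195,-0.0033,-0.0012,0,0,0,0.03,0.195,-0.0033,-0.0012,0,0,0,0.03,0.195,-0.0033,-0.0012,0,0,0], squeeze=30)

```text
clock: 2.45
tcp_pos: [0.4426, 0.1109, 0.0076]
orientation: [1.212, 1.208, -1.209]
contact_force: [-2.6, -0.5, 11.4]
grip_width: 0.0353
```

Call:
carry_out(targets=[0.03,-0.05,0,0,0,0,0,0.03,-0.1,0,0,0,0,0,0.03,-0.13,0.028,-0.222,0,0,0,0.03,-0.13,0.028,-0.222,0,0,0,0.03,-0.13,0.028,-0.222,0,0,0,0.03,-0.13,0.028,-0.222,0,0,0,0.03,-0.13,0.028,-0.222,0,0,0,0.03,-0.13,0.028,-0.222,0,0,0])

```text
clock: 3.45
tcp_pos: [0.4706, 0.3316, 0.1377]
orientation: [1.211, 1.207, -1.21]
contact_force: [-0.1, -1.2, -0.7]
grip_width: 0.0352
```

```bash
python3 - <<'E'
from h import *; from bench import r
o=r.get_obs();st(o); c=r.camera_info("wrist"); f=r.grab_frame("wrist"); np.save("c2.npy",c)
cv2.imwrite("pics/w2.png",f)
E
```

```text
t 3.45 tcp [0.4706 0.3316 0.1377] yaw -0.14 xaxis [ 0.001 -0.    -1.   ] F [-0.1 -1.2 -0.7] w 0.0352 j7 -0.78
```

View pics/w2.png

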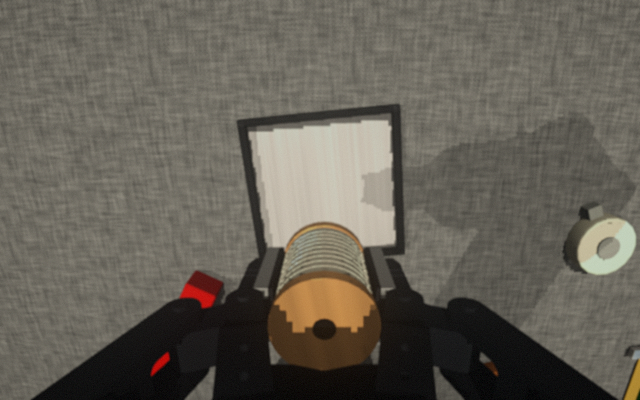

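The spool is held upright. Tin outer corners at (238,120), (399,105) and (404,254).

```bash
python3 - <<'E'
from h import *
c=np.load("c2.npy",allow_pickle=True).item()
P=p2w(c,[(238,120),(399,105),(404,254)],.016);print(P.round(4)); a=P[:,:2]
print(np.linalg.norm(a[0]-a[1]),np.linalg.norm(a[2]-a[1]),(a[0]+a[2])/2)
a=p2w(c,[(250,129),(391,116),(395,246)],.016)[:,:2];print(a,(a[0]+a[2])/2)
c=np.load("c1.npy",allow_pickle=True).item()
a=p2w(c,[(506,132),(540,126),(550,211),(517,215)],.016)[:,:2];print(a,a.mean(0))
E
```

```text
[[0.4079 0.3889 0.016 ]
 [0.5265 0.3994 0.016 ]
 [0.5377 0.2799 0.016 ]]
0.11912127954917165 0.12001054077115485 [0.47281108 0.33440521]
[[0.41642445 0.38225587]
 [0.52103737 0.39147947]
 [0.52980391 0.28718339]] [0.47311418 0.33471963]
[[0.61661778 0.15207866]
 [0.64879045 0.15800918]
 [0.67401652 0.0737959 ]
 [0.64012278 0.06966759]] [0.64488688 0.11338783]
```

Call:
carry_out(targets=[0.03,0.06,0.0022,-0.003,0,0,0,0.03,0.11,0.0022,-0.003,0,0,0,0.03,0.122,0.0022,-0.003,0,0,0,0.03,0.1252,0.0022,-0.003,0,0,0,0.03,0.1252,0.0022,-0.003,0,0,0,0.03,0.1252,0.0022,-0.003,0,0,0,0.042,0.1252,0.0022,-0.003,0,0,0,0.055,0.1252,0.0022,-0.003,0,0,0,0.055,0.1252,0.0022,-0.003,0,0,0,0.055,0.1252,0.0022,-0.003,0,0,0,0.055,0.1252,0.0022,-0.003,0,0,0])

```text
clock: 4.88
tcp_pos: [0.4731, 0.3338, 0.0123]
orientation: [1.212, 1.206, -1.211]
contact_force: [0.8, 0.5, -0.1]
grip_width: 0.0551
```

Call:
carry_out(targets=[0.055,-0.06,0,0,0,0,0,0.055,-0.12,0,0,0,0,0,0.085,-0.18,0,0.02,0,0,0,0.085,-0.22,-0.005,0.424,0,0,0,0.085,-0.22,-0.005,0.424,0,0,0,0.085,-0.22,-0.005,0.424,0,0,0,0.085,-0.22,-0.005,0.424,0,0,0,0.085,-0.22,-0.005,0.424,0,0,0,0.085,-0.22,-0.005,0.424,0,0,0,0.085,-0.22,-0.005,0.424,0,0,0,0.085,-0.22,-0.005,0.424,0,0,0,0.085,-0.22,-0.005,0.424,0,0,0])

```text
clock: 6.38
tcp_pos: [0.4663, -0.089, 0.2325]
orientation: [1.211, 1.207, -1.211]
contact_force: [0.3, 0.3, -0.6]
grip_width: 0.085
```

```bash
python3 - <<'E'
from h import *; from bench import r
o=r.get_obs();st(o); c=r.camera_info("wrist"); f=r.grab_frame("wrist"); np.save("c3.npy",c)
cv2.imwrite("pics/w3.png",f)
g=r.grab_frame("side"); cv2.imwrite("pics/s3.png",g)
cv2.imwrite("pics/w3v.png",np.vstack([cv2.resize(f[:,120:520],(560,560)[::1]) [:400], cv2.resize(g[280:370,260:420],(560,200))[:200]]))
E
```

```text
t 6.38 tcp [ 0.4663 -0.089   0.2325] yaw -0.15 xaxis [ 0.001 -0.    -1.   ] F [ 0.3  0.3 -0.6] w 0.085 j7 0.07
```

View pics/w3.png

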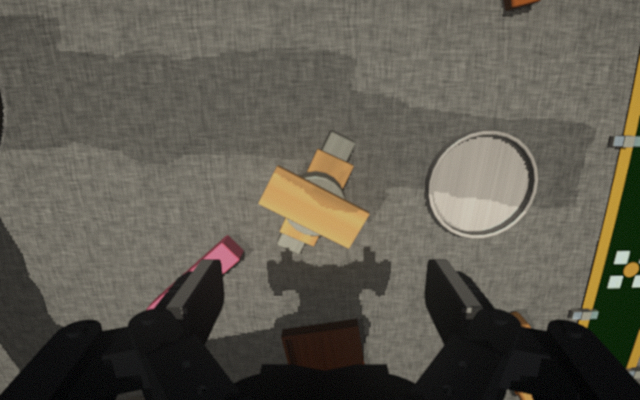

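Stack centre at about (314,205): upper board with corners near (277,167) and (369,213), steel bar ends at (338,145) and (292,242). The pink bar at (205,270) is a look-alike and I leave it alone. Enlarging the stack to confirm.

```bash
python3 - <<'E'
import cv2
f=cv2.imread("pics/w3.png")[120:260,240:390]
cv2.imwrite("pics/w3z.png",cv2.resize(f,None,fx=4,fy=4,interpolation=cv2.INTER_CUBIC))
E
```

```text
(no output)
```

View pics/w3z.png

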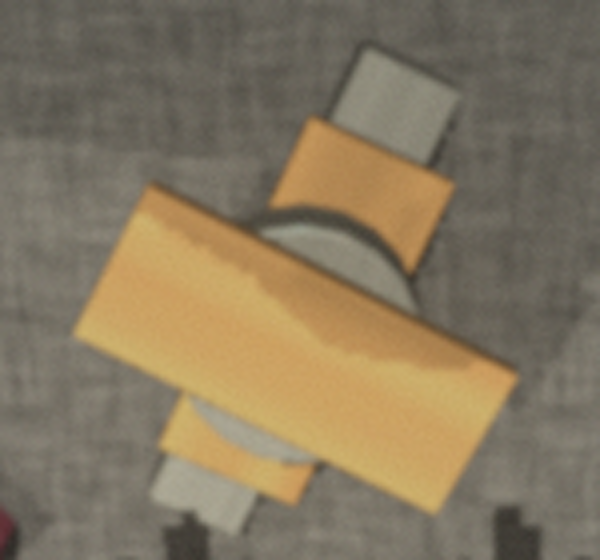

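The crop confirms it: grey steel bar at the bottom, plywood board, steel ring, and a plywood board across the top. It's the only grey-bar stack here.

```bash
python3 - <<'E'
from h import *; from bench import r
c=np.load("c3.npy",allow_pickle=True).item()
def q(n,uv,z,k):
    a=p2w(c,uv,z)[:,:2]; d=a[1]-a[0]; e=a[2]-a[1]
    print(n,a.round(4).tolist(),'ctr',a.mean(0).round(4),'sides',[round(float(np.linalg.norm(a[i]-a[i-1])),4) for i in range(4)],'angles',[round(float(np.degrees(np.arctan2(*(a[i]-a[i-1])[::-1]))),1) for i in range(4)])
q('upper',[(278,166),(369.5,214),(349,248.5),(258.75,203.75)],.07,0)
q('lower',[(318.25,149.5),(353.75,166.25),(314.25,246.25),(279.5,231.75)],.035,0)
q('bar',[(332,130.5),(355.25,143.75),(299.5,253.75),(277.5,243.75)],.026,0)
g=cv2.cvtColor(cv2.imread("pics/w3.png"),cv2.COLOR_BGR2GRAY)
E
```

```text
upper [[0.4265, -0.0744], [0.5091, -0.1195], [0.4908, -0.1542], [0.4075, -0.1094]] ctr [ 0.4585 -0.1144] sides [0.0398, 0.0941, 0.0392, 0.0946] angles [61.4, -28.7, -117.8, 151.7]
lower [[0.4617, -0.0651], [0.4966, -0.0818], [0.4567, -0.1675], [0.4206, -0.151]] ctr [ 0.4589 -0.1164] sides [0.0952, 0.0387, 0.0946, 0.0397] angles [64.4, -25.5, -114.9, 155.4]
bar [[0.4752, -0.0477], [0.4984, -0.0608], [0.4402, -0.1805], [0.4166, -0.1686]] ctr [ 0.4576 -0.1144] sides [0.1343, 0.0266, 0.1331, 0.0264] angles [64.1, -29.4, -115.9, 153.2]
```

```bash
python3 - <<'E'
from h import *; from bench import r
o=r.get_obs(); plan(o,[.4893,-.1311,.12],61.5); plan(o,[.4893,-.1311,.046],61.5)
E
```

```text
shift [0.1125 0.0229 0.0426] turn [-1.231e+01  1.000e-02 -1.000e-02]
shift [0.1865 0.0229 0.0426] turn [-1.231e+01  1.000e-02 -1.000e-02]
```

Call:
carry_out(targets=[0.07,0.05,0.0229,0.0426,-2.1,0,0,0.07,0.1,0.0229,0.0426,-4.2,0,0,0.07,0.1125,0.0229,0.0426,-6.3,0,0,0.07,0.1125,0.0229,0.0426,-8.4,0,0,0.07,0.1125,0.0229,0.0426,-10.5,0,0,0.07,0.1125,0.0229,0.0426,-12.3,0,0,0.07,0.1125,0.0229,0.0426,-12.3,0,0,0.07,0.15,0.0229,0.0426,-12.3,0,0,0.07,0.18,0.0229,0.0426,-12.3,0,0,0.07,0.1865,0.0229,0.0426,-12.3,0,0,0.07,0.1865,0.0229,0.0426,-12.3,0,0])

```text
clock: 7.85
tcp_pos: [0.4896, -0.1307, 0.0462]
orientation: [0.391, 1.535, -0.391]
contact_force: [0.4, -1.4, 0.3]
grip_width: 0.0702
```

```bash
python3 - <<'E'
from h import *; from bench import r
o=r.get_obs();st(o); f=r.grab_frame("wrist"); cv2.imwrite("pics/w4.png",f)
E
```

```text
t 7.85 tcp [ 0.4896 -0.1307  0.0462] yaw 61.4 xaxis [ 0. -0. -1.] F [ 0.4 -1.4  0.3] w 0.0702 j7 1.16
```

View pics/w4.png

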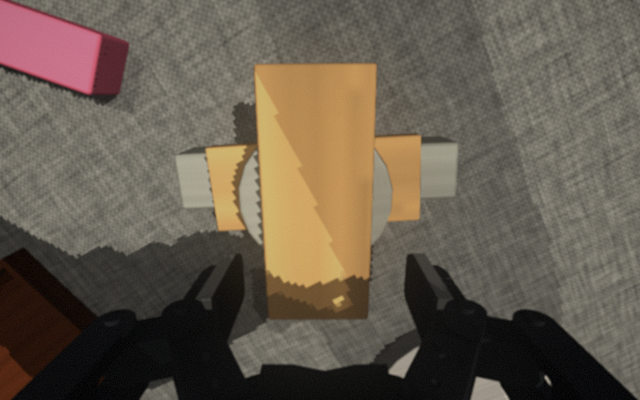

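The board is between the fingers, centred about 2 mm left of mid-gap and aligned. I'll shift and close.

Call:
carry_out(targets=[0.06,0,-0.0018,0,0,0,0,0.05,0,-0.0018,0,0,0,0,0.044,0,-0.0018,0,0,0,0,0.03,0,-0.0018,0,0,0,0,0.03,0,-0.0018,0,0,0,0,0.03,0,-0.0018,0,0,0,0,0.03,0,-0.0018,0,0,0,0,0.03,-0.01,-0.0018,0,0,0,0,0.03,-0.03,-0.0018,0,0,0,0,0.03,-0.06,-0.0018,0,0,0,0,0.03,-0.12,-0.0018,0,0,0,0,0.03,-0.12,-0.0018,0,0,0], squeeze=25)

```text
schema error: expected a multiple of 7 numbers
```

```bash
python3 - <<'E'
from h import *; from bench import r
o=r.get_obs();st(o)
# hover pose for viewing rest: TCP 70 mm nearer the far end than the rest centre, along the rest's length
u=np.array([.276,-.961]); p=np.array([.648,.113])+.085*u; print(p); plan(o,[*p,.2],16)
E
```

```text
t 7.9 tcp [ 0.4901 -0.131   0.0467] yaw 61.41 xaxis [ 0.002 -0.001 -1.   ] F [ 0.2 -0.3  0.7] w 0.07 j7 1.16
[0.67146  0.031315]
shift [-0.153   0.2293  0.0819] turn [ 9.08  0.02 -0.01]
```

Call:
carry_out(targets=[0.06,0,-0.0018,0,0,0,0,0.05,0,-0.0018,0,0,0,0,0.044,0,-0.0018,0,0,0,0,0.03,0,-0.0018,0,0,0,0,0.03,0,-0.0018,0,0,0,0,0.03,0,-0.0018,0,0,0,0,0.03,0,-0.0018,0,0,0,0,0.03,-0.01,-0.0018,0,0,0,0,0.03,-0.03,-0.0018,0,0,0,0,0.03,-0.06,-0.0018,0,0,0,0,0.03,-0.12,-0.0018,0,0,0,0], squeeze=25)

```text
clock: 9.28
tcp_pos: [0.487, -0.132, 0.1663]
orientation: [0.391, 1.539, -0.391]
contact_force: [1.1, -0.6, 0.1]
grip_width: 0.0394
```

```bash
python3 - <<'E'
from h import *; from bench import r
o=r.get_obs();st(o)
u=np.array([.276,-.961]); p=np.array([.648,.113])+.085*u; plan(o,[*p,.2],16)
cv2.imwrite("pics/w5.png",r.grab_frame("wrist"))
E
```

```text
t 9.28 tcp [ 0.487  -0.132   0.1663] yaw 61.43 xaxis [-0.003  0.001 -1.   ] F [ 1.1 -0.6  0.1] w 0.0394 j7 1.19
shift [-0.0342  0.2316  0.0838] turn [ 9.09 -0.03  0.03]
```

View pics/w5.png

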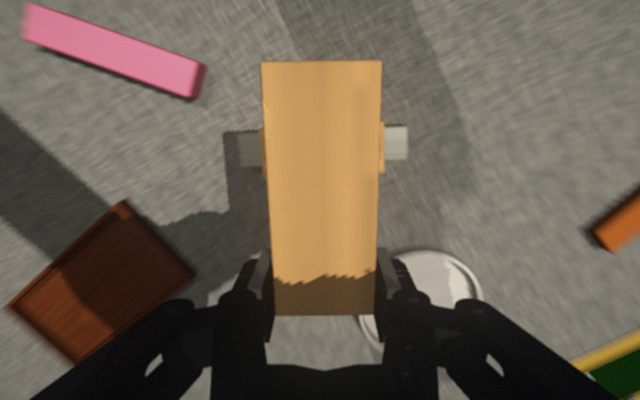

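Board held level and straight, 39.4 mm grip. I'll hover beside the rest to measure it.

```bash
python3 - <<'E'
from h import *; from bench import r
o=r.get_obs();a=np.array([np.cos(np.radians(16)),np.sin(np.radians(16))])
u=np.array([.276,-.961]); p=np.array([.648,.113])+.04*u-.075*a; print(p); plan(o,[*p,.2],16)
E
```

```text
[0.58694537 0.0538872 ]
shift [-0.0243  0.2095 -0.0059] turn [ 9.08  0.09 -0.08]
```

Call:
carry_out(targets=[0.03,-0.034,0.06,-0.006,2,0,0,0.03,-0.034,0.12,-0.006,4,0,0,0.03,-0.034,0.18,-0.006,6,0,0,0.03,-0.034,0.2095,-0.006,8,0.09,-0.08,0.03,-0.034,0.2095,-0.006,9.1,0.09,-0.08,0.03,-0.034,0.2095,-0.006,9.1,0.09,-0.08,0.03,-0.034,0.2095,-0.006,9.1,0.09,-0.08])

```text
clock: 10.2
tcp_pos: [0.5864, 0.0532, 0.2096]
orientation: [1.001, 1.328, -1.002]
contact_force: [0.5, 0.4, -0.6]
grip_width: 0.0396
```

```bash
python3 - <<'E'
from h import *; from bench import r
o=r.get_obs();st(o); c=r.camera_info("wrist"); f=r.grab_frame("wrist"); np.save("c6.npy",c)
cv2.imwrite("pics/w6.png",f)
hsv=cv2.cvtColor(f,cv2.COLOR_BGR2HSV); print(w2p(c,[.648,.113,.016]))
cv2.imwrite("pics/w6z.png",cv2.resize(f[60:280,240:540],None,fx=2.6,fy=2.6,interpolation=cv2.INTER_CUBIC))
E
```

```text
t 10.2 tcp [0.5864 0.0532 0.2096] yaw 15.95 xaxis [-0. -0. -1.] F [ 0.5  0.4 -0.6] w 0.0396 j7 0.08
[[402.50505048 132.57299975]]
```

View pics/w6z.png

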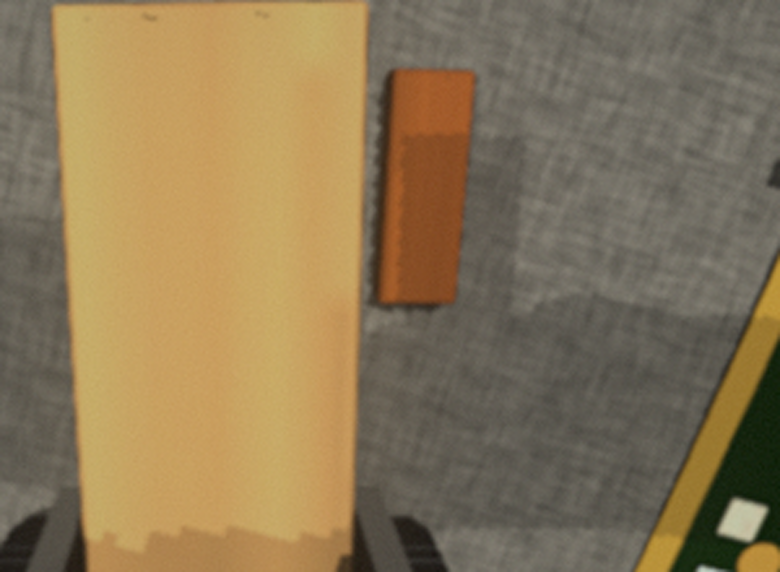

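The rest block's silhouette is fully visible, corners near crop (390,72) and (458,302). I'll fit the box's projected outline to it.

```bash
cat >> h.py <<'E'
from scipy.optimize import minimize
def fitbox(c,mask,size,z0,p0):
    "fit x,y,yaw of a box (w,l,h, base z0) so that its projected hull matches the mask (IoU)"
    m=cv2.resize(mask,None,fx=4,fy=4,interpolation=cv2.INTER_LINEAR)>127
    w,l,h=size; B=np.array([(sx*w/2,sy*l/2,z) for sx in(-1,1) for sy in(-1,1) for z in(z0,z0+h)])
    def iou(p):
        co,si=np.cos(p[2]),np.sin(p[2]); P=B.copy(); P[:,0]=p[0]+co*B[:,0]-si*B[:,1]; P[:,1]=p[1]+si*B[:,0]+co*B[:,1]
        q=(w2p(c,P)+.5)*4-.5; k=np.zeros(m.shape,np.uint8)
        cv2.fillConvexPoly(k,cv2.convexHull(np.round(q*16).astype(np.int32)),1,shift=4)
        return -(m&(k>0)).sum()/(m|(k>0)).sum()
    p0=np.array(p0,float); S=np.vstack([p0]+[p0+d for d in np.diag([.006,.006,.06])])
    s=minimize(iou,p0,method='Nelder-Mead',options=dict(initial_simplex=S,xatol=1e-5,fatol=1e-5,maxiter=200))
    return s.x,-s.fun
E
python3 - <<'E'
from h import *
c=np.load("c6.npy",allow_pickle=True).item(); f=cv2.imread("pics/w6.png"); h=cv2.cvtColor(f,cv2.COLOR_BGR2HSV)
print(h[100,410],h[150,405],h[100,330],h[100,440])
m=((h[...,0]<14)&(h[...,1]>150)&(h[...,2]>50)).astype(np.uint8)*255
m[:,:370]=0; m[:60]=0; m[200:]=0; m[:,450:]=0
m=cv2.morphologyEx(m,cv2.MORPH_OPEN,np.ones((3,3)))
ys,xs=np.nonzero(m);print(xs.min(),xs.max(),ys.min(),ys.max(),len(xs))
x,s=fitbox(c,m,(.03,.086,.016),0,(.648,.113,np.radians(16)));print(x[:2].round(4),np.degrees(x[2]),s)
E
```

```text
[ 13 187 164] [ 12 186 133] [ 19 131 199] [ 20  35 108]
386 421 87 176 2726
[0.6491 0.1128] 16.3871571083119 0.8682513139034879
```

```bash
python3 - <<'E'
from h import *; from bench import r
c=np.load("c6.npy",allow_pickle=True).item(); f=cv2.imread("pics/w6.png"); h=cv2.cvtColor(f,cv2.COLOR_BGR2HSV)
for s in (90,120,150):
    m=((h[...,0]<18)&(h[...,1]>s)).astype(np.uint8)*255
    m[:,:382]=0; m[:60]=0; m[200:]=0; m[:,450:]=0
    m=cv2.morphologyEx(m,cv2.MORPH_OPEN,np.ones((3,3)))
    ys,xs=np.nonzero(m);print(xs.min(),xs.max(),ys.min(),ys.max(),len(xs))
    x,s=fitbox(c,m,(.03,.086,.016),0,(.648,.113,np.radians(16)));print(x[:2].round(4),np.degrees(x[2]),s)
# board held: corners (crop->full) top face height
o=r.get_obs(); u=[240,60]
pts=np.array([(52,8),(368,2),(353,490),(83,490)])/2.6+u
for z in (.23,.235,.24):
    a=p2w(c,pts,z)[:,:2]; print(z,a.round(4).tolist(),np.linalg.norm(a[0]-a[1]).round(4),'mid far end rel tcp',((a[0]+a[1])/2-o['tcp_pos'][:2]).round(4))
E
```

```text
383 422 86 177 3067
[0.6491 0.1127] 14.836823388015777 0.9671878092222442
384 422 87 176 2932
[0.6494 0.1126] 15.966318642892439 0.9337141947170412
385 421 87 176 2781
[0.6491 0.1128] 16.243907056001426 0.8857478449563019
0.23 [[0.544, 0.129], [0.582, 0.1406], [0.6011, 0.0768], [0.5633, 0.0659]] 0.0397 mid far end rel tcp [-0.0235  0.0817]
0.235 [[0.5449, 0.1288], [0.5813, 0.14], [0.5997, 0.0788], [0.5634, 0.0684]] 0.0381 mid far end rel tcp [-0.0233  0.0813]
0.24 [[0.5459, 0.1287], [0.5807, 0.1393], [0.5983, 0.0807], [0.5636, 0.0708]] 0.0364 mid far end rel tcp [-0.0231  0.0808]
```

```bash
python3 - <<'E'
from h import *; from bench import r
o=r.get_obs();y=np.radians(15.6);p=np.array([.6492,.1127])+.0365*np.array([np.sin(y),-np.cos(y)]);print(p)
plan(o,[*p,.06],15.6);plan(o,[*p,.007],15.6)
E
```

```text
[0.65901557 0.07754457]
shift [ 0.1497  0.0765 -0.0036] turn [0.06 0.   0.  ]
shift [ 0.2027  0.0765 -0.0036] turn [0.06 0.   0.  ]
```

Call:
carry_out(targets=[0.03,0.03,0.05,-0.0036,0.06,0,0,0.03,0.06,0.0765,-0.0036,0.06,0,0,0.03,0.11,0.0765,-0.0036,0.06,0,0,0.03,0.15,0.0765,-0.0036,0.06,0,0,0.03,0.15,0.0765,-0.0036,0.06,0,0,0.03,0.17,0.0765,-0.0036,0.06,0,0,0.03,0.19,0.0765,-0.0036,0.06,0,0,0.03,0.2,0.0765,-0.0036,0.06,0,0,0.03,0.2027,0.0765,-0.0036,0.06,0,0,0.03,0.2027,0.0765,-0.0036,0.06,0,0])

```text
clock: 11.5
tcp_pos: [0.6592, 0.0776, 0.0072]
orientation: [1.006, 1.326, -1.006]
contact_force: [-0.8, -0.1, -0.4]
grip_width: 0.0398
```

```bash
python3 - <<'E'
from h import *; from bench import r
o=r.get_obs();st(o); 
cv2.imwrite("pics/w7.png",np.hstack([r.grab_frame("wrist")[40:340,180:480],cv2.resize(r.grab_frame("side")[210:290,210:330],(450,300),interpolation=cv2.INTER_CUBIC)]))
E
```

```text
t 11.5 tcp [0.6592 0.0776 0.0072] yaw 15.63 xaxis [ 0. -0. -1.] F [-0.8 -0.1 -0.4] w 0.0398 j7 0.05
```

View pics/w7.png

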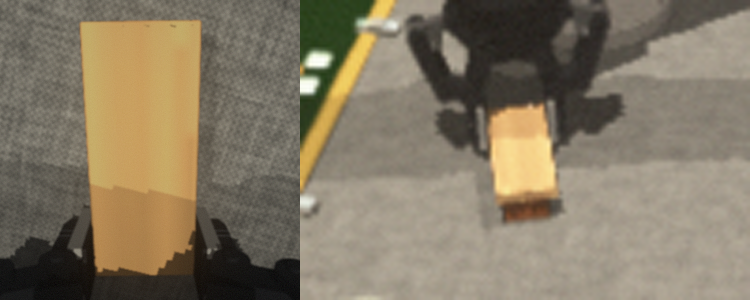

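Eleven pictures viewed so far. The board is square over the rest with a small gap. I'll lower the last few millimetres.

Call:
carry_out(targets=[0.03,0.002,0,0,0,0,0,0.03,0.0035,0,0,0,0,0,0.03,0.0045,0,0,0,0,0])

```text
clock: 11.98
tcp_pos: [0.6595, 0.0777, 0.0031]
orientation: [1.006, 1.325, -1.005]
contact_force: [0.5, 0.8, -0.7]
grip_width: 0.0393
```

Call:
carry_out(targets=[0.03,0.001,0,0,0,0,0,0.03,0.002,0,0,0,0,0,0.03,0.0025,0,0,0,0,0])

```text
clock: 12.35
tcp_pos: [0.6595, 0.0777, 0.0023]
orientation: [1.006, 1.325, -1.006]
contact_force: [-5.1, -1.1, 16.8]
grip_width: 0.0394
```

Call:
carry_out(targets=[0.043,-0.0005,0,0,0,0,0,0.05,-0.0005,0,0,0,0,0,0.06,-0.0005,0,0,0,0,0,0.06,-0.0005,0,0,0,0,0,0.06,-0.03,0,0,0,0,0,0.06,-0.08,0,0,0,0,0,0.06,-0.14,0,0,0,0,0,0.06,-0.2,0,0,0,0,0,0.06,-0.22,0,0,0,0,0,0.06,-0.22,0,0,0,0,0])

```text
clock: 13.6
tcp_pos: [0.6604, 0.0778, 0.2242]
orientation: [1.009, 1.323, -1.003]
contact_force: [-0.2, -0.2, -0.0]
grip_width: 0.0601
```

```bash
cat >> h.py <<'E'
def boardmask(f,c,ctr,rad=.075,z=.02):
    h=cv2.cvtColor(f,cv2.COLOR_BGR2HSV)
    m=((h[...,0]<28)&(h[...,1]>90)&(h[...,2]>60)).astype(np.uint8)*255
    a=np.linspace(0,2*np.pi,40); P=np.c_[ctr[0]+rad*np.cos(a),ctr[1]+rad*np.sin(a),0*a+z]
    k=np.zeros_like(m); cv2.fillPoly(k,[np.round(w2p(c,P)).astype(np.int32)],255); m&=k
    m=cv2.morphologyEx(m,cv2.MORPH_OPEN,np.ones((3,3)))
    n,l,s,_=cv2.connectedComponentsWithStats(m); i=1+np.argmax(s[1:,4]); print('bbox',s[i]); return (l==i).astype(np.uint8)*255
E
python3 - <<'E'
from h import *; from bench import r
o=r.get_obs();st(o); c=r.camera_info("wrist"); f=r.grab_frame("wrist"); np.save("c8.npy",c); cv2.imwrite("pics/w8.png",f)
m=boardmask(f,c,(.6492,.1127)); cv2.imwrite("pics/m8.png",m)
x,s=fitbox(c,m,(.04,.096,.009),.016,(.6492,.1127,np.radians(15.6)));print(x[:2].round(4),np.degrees(x[2]),s)
# next: pose to view/grasp ring
plan(o,[.4585,-.1144,.2],-25+0)
E
```

```text
t 13.6 tcp [0.6604 0.0778 0.2242] yaw 15.61 xaxis [ 0.005  0.001 -1.   ] F [-0.2 -0.2 -0. ] w 0.0601 j7 0.06
bbox [ 299   83   44  101 4177]
[0.6491 0.1135] 16.46014216039977 0.9866121234659725
shift [ 0.0231 -0.2463  0.1308] turn [ 8.12 -0.01 -0.05]
```

Call:
carry_out(targets=[0.085,0,-0.06,0.03,2,0,0,0.085,0,-0.11,0.06,4,0,0,0.085,0,-0.16,0.09,6,0,0,0.085,0,-0.21,0.115,8,0,-0.05,0.085,0.005,-0.2463,0.1308,8.1,0,-0.05,0.085,0.005,-0.2463,0.1308,8.1,0,-0.05,0.085,0.005,-0.2463,0.1308,8.1,0,-0.05,0.085,0.005,-0.2463,0.1308,8.1,0,-0.05])

```text
clock: 14.65
tcp_pos: [0.4579, -0.1137, 0.2163]
orientation: [1.518, 0.975, -1.524]
contact_force: [0.6, -0.1, -0.8]
grip_width: 0.085
```

```bash
python3 - <<'E'
from h import *; from bench import r
o=r.get_obs();st(o); c=r.camera_info("wrist"); f=r.grab_frame("wrist"); np.save("c9.npy",c); cv2.imwrite("pics/w9.png",f)
u,v=w2p(c,[.4585,-.1144,.061])[0]; print(u,v)
u0,v0=int(u)-100,max(0,int(v)-85); print(u0,v0)
cv2.imwrite("pics/w9z.png",cv2.resize(f[v0:v0+150,u0:u0+200],None,fx=4,fy=4,interpolation=cv2.INTER_CUBIC))
E
```

```text
t 14.65 tcp [ 0.4579 -0.1137  0.2163] yaw -24.77 xaxis [-0.004  0.    -1.   ] F [ 0.6 -0.1 -0.8] w 0.085 j7 -0.28
325.41265659824097 184.3183581952874
225 99
```

View pics/w9z.png

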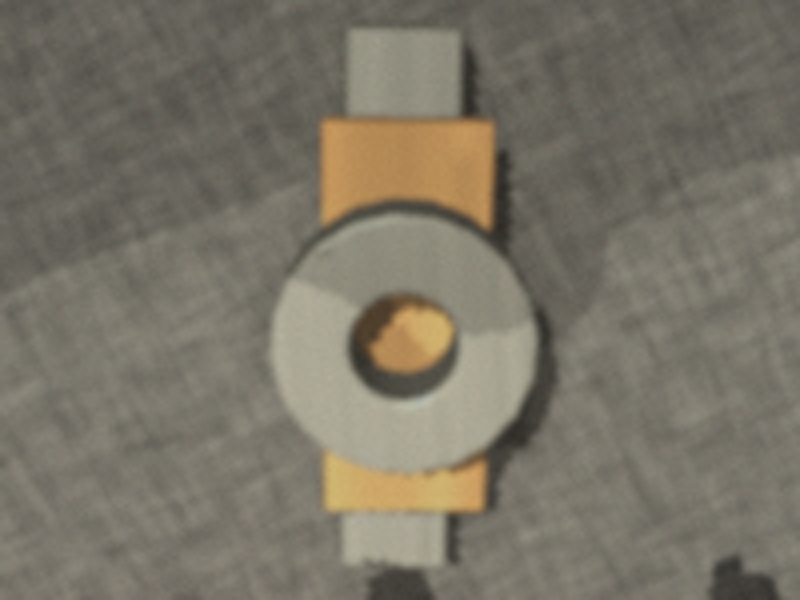

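The ring sits on the lower board, its top centred at crop (405,341). Board and bar are parallel to the image vertical, so the jaw angle is right.

```bash
python3 - <<'E'
from h import *; from bench import r
c=np.load("c9.npy",allow_pickle=True).item(); o=r.get_obs()
q=lambda uv:np.array(uv)/4+[225,99]-[.4,.4]
a=p2w(c,q([(405,341),(405,347),(272,341),(538,341)]),.061)[:,:2];print('ring',a)
b=p2w(c,q([(321,118),(495,118),(487,511),(325,511)]),.035)[:,:2];print('board',b.mean(0),np.degrees(np.arctan2(*((b[1]-b[0])[::-1]))),np.degrees(np.arctan2(*((b[0]-b[3]+b[1]-b[2])[::-1])))-90,np.linalg.norm(b[0]-b[3]))
b=p2w(c,q([(348,28),(462,28),(447,565),(341,565)]),.026)[:,:2];print('bar',b.mean(0),np.degrees(np.arctan2(*((b[0]-b[3]+b[1]-b[2])[::-1])))-90,np.linalg.norm(b[0]-b[3]))
plan(o,[a[0][0],a[0][1],.026],-25)
E
```

```text
ring [[ 0.45902495 -0.11417577]
 [ 0.45845883 -0.1154081 ]
 [ 0.43253438 -0.10198372]
 [ 0.48550363 -0.12634735]]
board [ 0.45863343 -0.11620253] -24.731732183129942 -24.935714063907483 0.09573311206594497
bar [ 0.45721505 -0.11481435] -25.887731120942064 0.13379463466544153
shift [ 0.1904  0.0019 -0.0003] turn [0.04 0.01 0.04]
```

Call:
carry_out(targets=[0.085,0.06,0.0019,0,0,0,0,0.085,0.11,0.0019,0,0,0,0,0.085,0.15,0.0019,0,0,0,0,0.085,0.18,0.0019,0,0,0,0,0.085,0.1854,0.0019,0,0,0,0,0.085,0.1854,0.0019,0,0,0,0,0.07,0.1854,0.0019,0,0,0,0,0.063,0.1854,0.0019,0,0,0,0,0.045,0.1854,0.0019,0,0,0,0,0.045,0.1854,0.0019,0,0,0,0,0.045,0.1854,0.0019,0,0,0,0,0.045,0.1854,0.0019,0,0,0,0], squeeze=50)

```text
clock: 16.2
tcp_pos: [0.4593, -0.1143, 0.0323]
orientation: [1.519, 0.975, -1.522]
contact_force: [-2.9, 1.0, 12.1]
grip_width: 0.0579
```

Call:
carry_out(targets=[0.045,-0.01,0,0,0,0,0,0.045,-0.04,0,0,0,0,0,0.045,-0.09,0,0,0,0,0,0.045,-0.11,0,0,0,0,0,0.045,-0.11,0,0,0,0,0])

```text
clock: 16.82
tcp_pos: [0.4605, -0.1146, 0.144]
orientation: [1.521, 0.973, -1.519]
contact_force: [-0.0, 0.5, -4.6]
grip_width: 0.0582
```

```bash
cat >> h.py <<'E'
def tin(f,c,ctr,col):
    "outer rim circle (r=60 mm at z=16 mm): search for strongest edge around ctr in rectified top view at 0.5 mm/px"
    n=400; g=(np.arange(n)-n/2)*.0005; X,Y=np.meshgrid(ctr[0]+g,ctr[1]+g)
    uv=w2p(c,np.c_[X.ravel(),Y.ravel(),np.full(X.size,.016)]).astype(np.float32)
    t=cv2.remap(f,uv[:,0].reshape(n,n),uv[:,1].reshape(n,n),cv2.INTER_LINEAR)
    return t
E
python3 - <<'E'
from h import *; from bench import r
o=r.get_obs();st(o)
ims=[]
for i,cn in ((3,"c3"),(0,None)):
    f=cv2.imread("pics/w3.png" if i else "pics/wrist0.png")
    c=np.load("c3.npy",allow_pickle=True).item() if i else {'fx':348.776,'fy':348.776,'cx':323.9527,'cy':200.0124,'D':np.array([-.05128,0,0,0,0]),'xyz':np.array([.67546,.07436,.37186]),'orientation':np.array([-.29191,.00182,.00053])}
    t=tin(f,c,(.64,-.105),0); g=cv2.medianBlur(cv2.cvtColor(t,cv2.COLOR_BGR2GRAY),3)
    E=cv2.dilate(cv2.Canny(g,60,150),np.ones((2,2))).astype(float); E=cv2.GaussianBlur(E,(0,0),1)
    a=np.linspace(0,2*np.pi,360)
    best=max(((E[np.clip((200+dy+R_*np.sin(a)).round().astype(int),0,399),np.clip((200+dx+R_*np.cos(a)).round().astype(int),0,399)].mean(),dx,dy,R_) for R_ in (118,119,120,121) for dx in range(-24,25) for dy in range(-24,25)))
    print(best[0],'ctr',.64+best[1]*.0005,-.105+best[2]*.0005,'R',best[3]/2)
    cv2.circle(t,(200+best[1],200+best[2]),best[3],(0,0,255),1); ims.append(t)
cv2.imwrite("pics/tin.png",np.hstack(ims))
E
```

```text
t 16.82 tcp [ 0.4605 -0.1146  0.144 ] yaw -24.76 xaxis [ 0.001  0.001 -1.   ] F [-0.   0.5 -4.6] w 0.0582 j7 -0.24
174.3361964031431 ctr 0.638 -0.107 R 59.5
146.62170398988022 ctr 0.639 -0.107 R 59.5
```

View pics/tin.png

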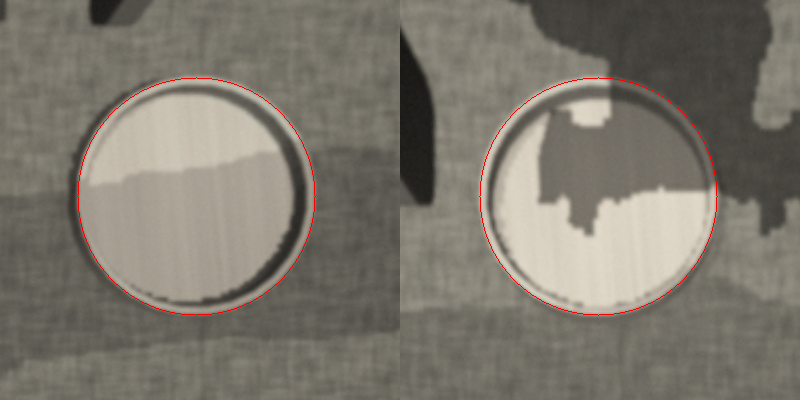

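The fitted rim agrees in both pictures: the round tin is at (0.6385, -0.107).

```bash
python3 - <<'E'
from h import *; from bench import r
o=r.get_obs(); plan(o,[.6385,-.107,.144],-25); plan(o,[.6385,-.107,.005],-25)
E
```

```text
shift [ 0.0002  0.1585 -0.0814] turn [ 0.05 -0.01 -0.01]
shift [ 0.1392  0.1584 -0.0813] turn [ 0.05 -0.01 -0.01]
```

Call:
carry_out(targets=[0.045,0,0.05,-0.026,0,0,0,0.045,0,0.1,-0.052,0,0,0,0.045,0,0.1585,-0.0813,0,0,0,0.045,0.01,0.1585,-0.0813,0,0,0,0.045,0.05,0.1585,-0.0813,0,0,0,0.045,0.09,0.1585,-0.0813,0,0,0,0.045,0.12,0.1585,-0.0813,0,0,0,0.045,0.13,0.1585,-0.0813,0,0,0,0.045,0.137,0.1585,-0.0813,0,0,0,0.045,0.1392,0.1585,-0.0813,0,0,0,0.045,0.1392,0.1585,-0.0813,0,0,0])

```text
clock: 18.2
tcp_pos: [0.6392, -0.1071, 0.0058]
orientation: [1.522, 0.972, -1.518]
contact_force: [0.4, -0.5, -4.7]
grip_width: 0.058
```

Call:
carry_out(targets=[0.045,0.001,0,0,0,0,0,0.045,0.002,0,0,0,0,0])

```text
clock: 18.45
tcp_pos: [0.6397, -0.1072, 0.0044]
orientation: [1.523, 0.971, -1.517]
contact_force: [-0.5, -0.5, -4.5]
grip_width: 0.0578
```

Call:
carry_out(targets=[0.045,0.001,-0.001,0,0,0,0,0.045,0.002,-0.001,0,0,0,0,0.045,0.003,-0.001,0,0,0,0,0.045,0.0035,-0.001,0,0,0,0])

```text
clock: 18.95
tcp_pos: [0.6388, -0.1067, 0.0015]
orientation: [1.523, 0.971, -1.517]
contact_force: [-2.4, 0.1, 6.8]
grip_width: 0.0577
```

Call:
carry_out(targets=[0.06,0,0,0,0,0,0,0.064,0,0,0,0,0,0,0.07,0,0,0,0,0,0,0.07,0,0,0,0,0,0,0.07,-0.02,0,0,0,0,0,0.07,-0.06,0,0,0,0,0,0.07,-0.12,0,0,0,0,0,0.07,-0.18,0,0,0,0,0,0.07,-0.2,0,0,0,0,0,0.07,-0.2,0,0,0,0,0])

```text
clock: 20.2
tcp_pos: [0.6394, -0.1071, 0.2049]
orientation: [1.526, 0.968, -1.512]
contact_force: [0.2, -0.4, -0.5]
grip_width: 0.07
```

```bash
python3 - <<'E'
from h import *; from bench import r
o=r.get_obs();st(o); c=r.camera_info("wrist"); f=r.grab_frame("wrist"); np.save("c10.npy",c); cv2.imwrite("pics/w10.png",f)
cv2.imwrite("pics/t10.png",tin(f,c,(.6385,-.107),0))
plan(o,[.4586,-.1158,.2],-25);plan(o,[.4586,-.1158,.013],-25)
E
```

```text
t 20.2 tcp [ 0.6394 -0.1071  0.2049] yaw -24.77 xaxis [ 0.009  0.    -1.   ] F [ 0.2 -0.4 -0.5] w 0.07 j7 -0.27
shift [ 0.0033 -0.1606  0.0837] turn [ 0.05 -0.05 -0.09]
shift [ 0.1903 -0.1621  0.0845] turn [ 0.05 -0.05 -0.09]
```

View pics/t10.png

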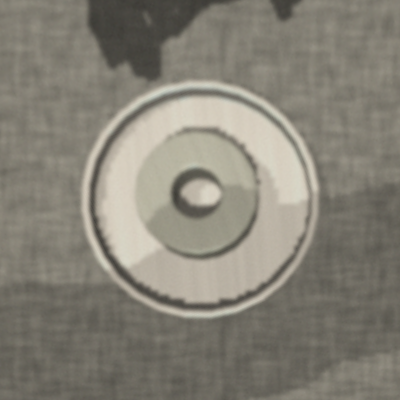

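The ring lies flat, at (197,192) against the tin centre (200,199); about 6 px of that gap is height parallax. Next, hover over the stack and fit the lower board.

Call:
carry_out(targets=[0.07,0.0033,-0.055,0.028,0,0,0,0.07,0.0033,-0.11,0.056,0,0,0,0.07,0.0033,-0.1606,0.0837,0,-0.05,-0.09,0.07,0.0033,-0.1606,0.0837,0,-0.05,-0.09,0.07,0.0033,-0.1606,0.0837,0,-0.05,-0.09])

```text
clock: 20.88
tcp_pos: [0.4574, -0.1153, 0.1979]
orientation: [1.517, 0.975, -1.524]
contact_force: [1.0, -0.9, 0.5]
grip_width: 0.07
```

```bash
python3 - <<'E'
from h import *; from bench import r
o=r.get_obs();st(o); c=r.camera_info("wrist"); f=r.grab_frame("wrist"); np.save("c11.npy",c); cv2.imwrite("pics/w11.png",f)
m=boardmask(f,c,(.4586,-.116),.06,.035)
x,s=fitbox(c,m,(.04,.096,.009),.026,(.4586,-.116,np.radians(-25)));print(x[:2].round(4),np.degrees(x[2]),s)
plan(o,[x[0],x[1],.013],np.degrees(x[2]))
E
```

```text
t 20.88 tcp [ 0.4574 -0.1153  0.1979] yaw -24.75 xaxis [-0.004  0.    -1.   ] F [ 1.  -0.9  0.5] w 0.07 j7 -0.27
bbox [ 304  128   47  105 4723]
[ 0.4586 -0.1168] -25.038062497523796 0.9747721120018833
shift [0.1849 0.0025 0.0005] turn [0.06 0.02 0.04]
```

Call:
carry_out(targets=[0.065,0.06,0.0025,0.0005,0.06,0,0.04,0.065,0.11,0.0025,0.0005,0.06,0,0.04,0.065,0.15,0.0025,0.0005,0.06,0,0.04,0.065,0.178,0.0025,0.0005,0.06,0,0.04,0.065,0.1849,0.0025,0.0005,0.06,0,0.04,0.055,0.1849,0.0025,0.0005,0.06,0,0.04,0.045,0.1849,0.0025,0.0005,0.06,0,0.04,0.03,0.1849,0.0025,0.0005,0.06,0,0.04,0.03,0.1849,0.0025,0.0005,0.06,0,0.04,0.03,0.1849,0.0025,0.0005,0.06,0,0.04,0.03,0.1849,0.0025,0.0005,0.06,0,0.04], squeeze=25)

```text
clock: 22.3
tcp_pos: [0.4606, -0.1169, 0.0143]
orientation: [1.523, 0.967, -1.522]
contact_force: [-0.1, 0.2, 6.6]
grip_width: 0.0397
```

Call:
carry_out(targets=[0.03,-0.01,0,0,0,0,0,0.03,-0.04,0,0,0,0,0,0.03,-0.1,0,0,0,0,0,0.03,-0.15,0,0,0,0,0,0.03,-0.15,0,0,0,0,0])

```text
clock: 22.92
tcp_pos: [0.4629, -0.1171, 0.1687]
orientation: [1.529, 0.962, -1.514]
contact_force: [0.6, -1.1, 0.0]
grip_width: 0.0395
```

```bash
python3 - <<'E'
from h import *; from bench import r
o=r.get_obs();st(o); c=r.camera_info("wrist"); f=r.grab_frame("wrist"); np.save("c12.npy",c); cv2.imwrite("pics/w12.png",f)
# held board: bottom at TCP+~.0132
m=boardmask(f,c,o['tcp_pos'][:2],.06,o['tcp_pos'][2]+.02)
for z in (.011,.0132,.015):
    x,s=fitbox(c,m,(.04,.096,.009),o['tcp_pos'][2]+z,(*o['tcp_pos'][:2],np.radians(-25)));print(z,(x[:2]-o['tcp_pos'][:2]).round(4),np.degrees(x[2]),s)
plan(o,[.6491,.1135,.165],16);plan(o,[.6491,.1135,.03],16)
E
```

```text
t 22.93 tcp [ 0.4629 -0.1171  0.1687] yaw -25.05 xaxis [ 0.011 -0.002 -1.   ] F [ 0.6 -1.1  0. ] w 0.0395 j7 -0.25
bbox [  269   171   111   199 19803]
0.011 [-0.0005 -0.0012] -25.088642039582325 0.8936465765259595
0.0132 [-0.0004 -0.0008] -25.2291177126771 0.8678808999353431
0.015 [-0.0004 -0.0003] -24.938020774665798 0.8457825406741741
shift [ 0.0052  0.071  -0.2877] turn [-8.21  0.01 -0.13]
shift [ 0.1402  0.0696 -0.2874] turn [-8.21  0.01 -0.13]
```

Call:
carry_out(targets=[0.03,0.0,0.014,-0.055,-1.6,0,0,0.03,0.0,0.028,-0.11,-3.2,0,0,0.03,0.0,0.042,-0.165,-4.8,0,0,0.03,0.0,0.056,-0.22,-6.4,0,-0.05,0.03,0.005,0.071,-0.27,-8.2,0,-0.13,0.03,0.005,0.071,-0.2877,-8.26,0,-0.13,0.03,0.005,0.071,-0.2877,-8.26,0,-0.13,0.03,0.06,0.071,-0.2877,-8.26,0,-0.13,0.03,0.1,0.071,-0.2877,-8.26,0,-0.13,0.03,0.12,0.07,-0.2877,-8.26,0,-0.13,0.03,0.12,0.07,-0.2877,-8.26,0,-0.13])

```text
clock: 24.35
tcp_pos: [0.646, 0.1127, 0.0464]
orientation: [0.994, 1.334, -1.004]
contact_force: [-0.2, 0.1, 0.1]
grip_width: 0.0391
```

```bash
python3 - <<'E'
from h import *; from bench import r
o=r.get_obs();st(o); plan(o,[.6489,.1144,.016],16.3)
E
```

```text
t 24.35 tcp [0.646  0.1127 0.0464] yaw 16.18 xaxis [-0.007 -0.002 -1.   ] F [-0.2  0.1  0.1] w 0.0391 j7 0.02
shift [ 0.0304  0.0035 -0.0008] turn [-0.02 -0.    0.09]
```

Call:
carry_out(targets=[0.03,0.015,0.0035,-0.0008,0,0,0.09,0.03,0.026,0.0035,-0.0008,0,0,0.09,0.03,0.026,0.0035,-0.0008,0,0,0.09,0.03,0.026,0.0035,-0.0008,0,0,0.09])

```text
clock: 24.85
tcp_pos: [0.6481, 0.1139, 0.0219]
orientation: [0.998, 1.33, -1.0]
contact_force: [-7.0, -3.0, 14.0]
grip_width: 0.0393
```

```bash
python3 - <<'E'
from h import *; from bench import r
o=r.get_obs();st(o); plan(o,[.6489,.1144,.0145],16.3)
c=r.camera_info("wrist"); f=r.grab_frame("wrist"); cv2.imwrite("pics/w13.png",f); np.save("c13.npy",c)
cv2.imwrite("pics/v13.png",np.hstack([cv2.resize(f[60:300,220:430],None,fx=2,fy=2),cv2.resize(r.grab_frame("side")[215:295,220:320],(380,480),interpolation=cv2.INTER_CUBIC)[:480]]))
E
```

```text
t 24.85 tcp [0.6481 0.1139 0.0219] yaw 16.15 xaxis [-0.001 -0.001 -1.   ] F [-7. -3. 14.] w 0.0393 j7 0.02
shift [ 0.0074  0.0009 -0.0003] turn [-0.03  0.    0.02]
```

View pics/v13.png

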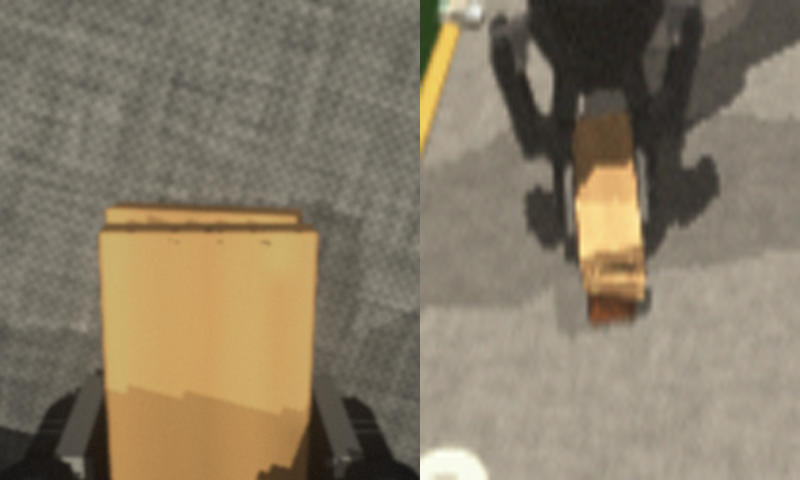

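The fingertips, about 8 mm below the held board, have met the edge of the board already on the rest. The two are equally wide. I'll lift, measure the first board, and regrip the second higher up.

Call:
carry_out(targets=[0.03,-0.01,0,0,0,0,0,0.03,-0.05,0,0,0,0,0,0.03,-0.11,0.0,0.01,0,0,0,0.03,-0.15,-0.06,0.04,0,0,0,0.03,-0.15,-0.1,0.04,0,0,0,0.03,-0.15,-0.1,0.04,0,0,0,0.03,-0.15,-0.1,0.04,0,0,0])

```text
clock: 25.82
tcp_pos: [0.5643, 0.0483, 0.1728]
orientation: [0.999, 1.329, -0.998]
contact_force: [0.8, 0.8, -1.3]
grip_width: 0.0398
```

```bash
cat >> h.py <<'E'
def pile(r,z,h,tag,bad=None):
    c=r.camera_info("wrist"); f=r.grab_frame("wrist"); np.save(tag+".npy",c); cv2.imwrite(f"pics/{tag}.png",f)
    m=boardmask(f,c,(.6492,.1127),.062)
    x,s=fitbox(c,m,(.04,.096,h),z,(.6492,.1127,np.radians(16)));print('pile',x[:2].round(4),np.degrees(x[2]).round(2),s)
    return x
E
python3 - <<'E'
from h import *; from bench import r
o=r.get_obs();st(o); x=pile(r,.016,.009,"w14")
plan(o,[.4600,-.1155,.15],-25.2)
E
```

```text
t 25.82 tcp [0.5643 0.0483 0.1728] yaw 16.17 xaxis [ 0.001  0.    -1.   ] F [ 0.8  0.8 -1.3] w 0.0398 j7 0.09
bbox [ 413   80   58  117 5701]
pile [0.648  0.1133] 16.39 0.9656571004977231
shift [ 0.0227 -0.1458  0.1282] turn [ 8.27 -0.   -0.01]
```

Call:
carry_out(targets=[0.03,0,-0.03,0.026,1.7,0,0,0.03,0,-0.06,0.052,3.4,0,0,0.03,0,-0.09,0.078,5.1,0,0,0.03,0,-0.12,0.105,6.8,0,0,0.03,0,-0.1458,0.1282,8.27,0,0,0.03,0.0227,-0.1458,0.1282,8.27,0,0,0.03,0.0227,-0.1458,0.1282,8.27,0,0,0.03,0.0227,-0.1458,0.1282,8.27,0,0])

```text
clock: 26.88
tcp_pos: [0.4615, -0.1146, 0.15]
orientation: [1.524, 0.969, -1.523]
contact_force: [0.2, -0.3, 0.4]
grip_width: 0.0396
```

```bash
python3 - <<'E'
from h import *; from bench import r
o=r.get_obs();st(o);plan(o,[.4595,-.1162,.0175],-25.2)
E
```

```text
t 26.88 tcp [ 0.4615 -0.1146  0.15  ] yaw -25.05 xaxis [ 0. -0. -1.] F [ 0.2 -0.3  0.4] w 0.0396 j7 -0.25
shift [ 0.1325 -0.0012  0.0023] turn [ 0.03 -0.   -0.01]
```

Call:
carry_out(targets=[0.03,0.05,-0.0012,0.0023,0,0,0,0.03,0.1,-0.0012,0.0023,0,0,0,0.03,0.125,-0.0012,0.0023,0,0,0,0.03,0.1325,-0.0012,0.0023,0,0,0,0.03,0.1345,-0.0012,0.0023,0,0,0,0.03,0.136,-0.0012,0.0023,0,0,0,0.03,0.136,-0.0012,0.0023,0,0,0])

```text
clock: 27.75
tcp_pos: [0.4602, -0.1162, 0.0148]
orientation: [1.525, 0.968, -1.522]
contact_force: [-0.6, 0.6, -0.4]
grip_width: 0.0394
```

Call:
carry_out(targets=[0.03,0.001,0,0,0,0,0,0.044,0.001,0,0,0,0,0,0.055,0.0005,0,0,0,0,0,0.055,0,0,0,0,0,0,0.055,-0.006,0,0,0,0,0,0.055,-0.0092,0,0,0,0,0,0.055,-0.0092,0,0,0,0,0,0.055,-0.0092,0,0,0,0,0])

```text
clock: 28.75
tcp_pos: [0.4602, -0.1162, 0.0241]
orientation: [1.525, 0.968, -1.521]
contact_force: [-0.3, 0.6, 0.7]
grip_width: 0.0551
```

Call:
carry_out(targets=[0.047,0,0,0,0,0,0,0.042,0,0,0,0,0,0,0.03,0,0,0,0,0,0,0.03,0,0,0,0,0,0,0.03,0,0,0,0,0,0,0.03,0,0,0,0,0,0], squeeze=25)

```text
clock: 29.5
tcp_pos: [0.4602, -0.1162, 0.0241]
orientation: [1.525, 0.968, -1.522]
contact_force: [-1.2, -0.1, 2.9]
grip_width: 0.0393
```

Call:
carry_out(targets=[0.03,-0.01,0,0,0,0,0,0.03,-0.04,0,0,0,0,0,0.03,-0.1,0,0,0,0,0,0.03,-0.125,0,0,0,0,0,0.03,-0.125,0,0,0,0,0])

```text
clock: 30.12
tcp_pos: [0.4614, -0.1164, 0.1515]
orientation: [1.528, 0.965, -1.517]
contact_force: [-0.3, 0.3, -0.9]
grip_width: 0.0391
```

```bash
python3 - <<'E'
from h import *; from bench import r
o=r.get_obs();st(o);c=r.camera_info("wrist"); f=r.grab_frame("wrist"); cv2.imwrite("pics/w15.png",f)
# held board far end: predicted corner pixels vs actual upper edge
m=boardmask(f,c,o['tcp_pos'][:2],.07,o['tcp_pos'][2]+.01)
for z in (.0,.0025,.005):
    x,s=fitbox(c,m,(.04,.096,.009),o['tcp_pos'][2]+z,(*o['tcp_pos'][:2],np.radians(-25)));print(z,(x[:2]-o['tcp_pos'][:2]).round(4),np.degrees(x[2]),s)
plan(o,[.6484,.1142,.15],16.3)
E
```

```text
t 30.12 tcp [ 0.4614 -0.1164  0.1515] yaw -25.05 xaxis [ 0.007 -0.    -1.   ] F [-0.3  0.3 -0.9] w 0.0391 j7 -0.24
bbox [  273   166   103   205 18920]
0.0 [-0.0003 -0.0013] -24.92265378022586 0.9704802391702415
0.0025 [-0.0001 -0.001 ] -24.62865491240019 0.9459547360751042
0.005 [ 0.0001 -0.0006] -24.5785545347115 0.9157672681488835
shift [ 0.0028  0.0717 -0.288 ] turn [-8.27 -0.   -0.09]
```

Call:
carry_out(targets=[0.03,0.0,0.014,-0.055,-1.6,0,0,0.03,0.0,0.028,-0.11,-3.2,0,0,0.03,0.0,0.042,-0.165,-4.8,0,0,0.03,0.0,0.056,-0.22,-6.4,0,-0.05,0.03,0.0028,0.0717,-0.27,-8.2,0,-0.09,0.03,0.0028,0.0717,-0.288,-8.27,0,-0.09,0.03,0.0028,0.0717,-0.288,-8.27,0,-0.09,0.03,0.05,0.0717,-0.288,-8.27,0,-0.09,0.03,0.09,0.0717,-0.288,-8.27,0,-0.09,0.03,0.11,0.0717,-0.288,-8.27,0,-0.09,0.03,0.11,0.0717,-0.288,-8.27,0,-0.09,0.03,0.11,0.0717,-0.288,-8.27,0,-0.09])

```text
clock: 31.68
tcp_pos: [0.6487, 0.1142, 0.0423]
orientation: [0.998, 1.331, -0.998]
contact_force: [-0.5, 0.6, -0.4]
grip_width: 0.0391
```

```bash
python3 - <<'E'
from h import *; from bench import r
o=r.get_obs();st(o);plan(o,[.6484,.1144,.026],16.4)
E
```

```text
t 31.68 tcp [0.6487 0.1142 0.0423] yaw 16.26 xaxis [-0.001  0.001 -1.   ] F [-0.5  0.6 -0.4] w 0.0391 j7 0.02
shift [ 0.0163 -0.0002 -0.0003] turn [-0.03 -0.01  0.01]
```

Good. Lowering gently; contact should come near TCP z 0.0232.

Call:
carry_out(targets=[0.03,0.01,0,0,0,0,0,0.03,0.015,0,0,0,0,0,0.03,0.0175,0,0,0,0,0,0.03,0.019,0,0,0,0,0,0.03,0.0195,0,0,0,0,0])

```text
clock: 32.3
tcp_pos: [0.6486, 0.1141, 0.0236]
orientation: [0.998, 1.332, -0.998]
contact_force: [-3.2, -1.0, 8.6]
grip_width: 0.0392
```

Call:
carry_out(targets=[0.042,-0.0003,0,0,0,0,0,0.048,-0.0003,0,0,0,0,0,0.056,-0.0003,0,0,0,0,0,0.056,-0.0003,0,0,0,0,0,0.056,0.006,0,0,0,0,0,0.056,0.0125,0,0,0,0,0,0.056,0.0125,0,0,0,0,0,0.048,0.0125,0,0,0,0,0,0.043,0.0125,0,0,0,0,0,0.035,0.0125,0,0,0,0,0,0.035,0.0125,0,0,0,0,0,0.035,0.0125,0,0,0,0,0], squeeze=20)

```text
clock: 33.8
tcp_pos: [0.6488, 0.1142, 0.0113]
orientation: [0.998, 1.332, -0.998]
contact_force: [0.2, -0.4, 0.9]
grip_width: 0.04
```

Call:
carry_out(targets=[0.045,0,0,0,0,0,0,0.055,0,0,0,0,0,0,0.06,0,0,0,0,0,0,0.06,-0.02,0,0,0,0,0,0.06,-0.07,0,0,0,0,0,0.06,-0.13,0,0,0,0,0,0.06,-0.19,0,0.0,0,0,0,0.06,-0.21,0,0.0,0,0,0,0.06,-0.21,0,0.0,0,0,0])

```text
clock: 34.92
tcp_pos: [0.6502, 0.1142, 0.2248]
orientation: [1.001, 1.328, -0.994]
contact_force: [-0.3, 0.3, -0.6]
grip_width: 0.06
```

```bash
python3 - <<'E'
from h import *; from bench import r
o=r.get_obs();st(o);x=pile(r,.016,.018,"w16")
c=np.load("w16.npy",allow_pickle=True).item();f=cv2.imread("pics/w16.png");u,v=w2p(c,[.649,.113,.03])[0].astype(int);print(u,v)
s=cv2.resize(r.grab_frame("side")[225:275,240:300],(400,333),interpolation=cv2.INTER_CUBIC); s=np.vstack([s,np.zeros((67,400,3),np.uint8)])
cv2.imwrite("pics/w16z.png",np.hstack([cv2.resize(f[max(0,v-70):v+70,u-60:u+60],(343,400),interpolation=cv2.INTER_CUBIC),s]))
plan(o,[.458,-.115,.2],-25.5)
E
```

```text
t 34.92 tcp [0.6502 0.1142 0.2248] yaw 16.25 xaxis [ 0.004  0.002 -1.   ] F [-0.3  0.3 -0.6] w 0.06 j7 0.02
bbox [ 300  124   43   99 4081]
pile [0.6492 0.1138] 16.22 0.9831298861610205
320 174
shift [ 0.0234 -0.2488  0.1663] turn [ 8.35 -0.03 -0.05]
```

The pile fits a single 40×96×18 box at (0.6492, 0.1138), yaw 16.2°, IoU 0.98, so the edges are together. Now measure the tray before fetching the bar.

```bash
python3 - <<'E'
from h import *; from bench import r
o=r.get_obs();plan(o,[.475,-.36,.29],8)
E
```

```text
shift [-0.0691 -0.2992  0.4063] turn [ 1.65 -0.01  0.02]
```

Call:
carry_out(targets=[0.06,-0.065,-0.2992,0.4063,1.65,0,0,0.06,-0.065,-0.2992,0.4063,1.65,0,0,0.06,-0.065,-0.2992,0.4063,1.65,0,0,0.06,-0.065,-0.2992,0.4063,1.65,0,0,0.06,-0.065,-0.2992,0.4063,1.65,0,0,0.06,-0.065,-0.2992,0.4063,1.65,0,0,0.06,-0.065,-0.2992,0.4063,1.65,0,0,0.06,-0.065,-0.2992,0.4063,1.65,0,0,0.06,-0.065,-0.2992,0.4063,1.65,0,0,0.06,-0.065,-0.2992,0.4063,1.65,0,0,0.06,-0.065,-0.2992,0.4063,1.65,0,0])

```text
clock: 36.4
tcp_pos: [0.4758, -0.3577, 0.2848]
orientation: [1.104, 1.278, -1.104]
contact_force: [-0.4, 0.2, 0.3]
grip_width: 0.06
```

```bash
python3 - <<'E'
from h import *; from bench import r
o=r.get_obs();st(o);c=r.camera_info("wrist"); f=r.grab_frame("wrist"); np.save("c17.npy",c);cv2.imwrite("pics/w17.png",f)
print(w2p(c,[(.475,-.37,.016),(.45,-.46,.016),(.5,-.28,.016)]))
h=cv2.cvtColor(f,cv2.COLOR_BGR2HSV); u,v=w2p(c,[.475,-.37,.004])[0].astype(int); print(h[v,u],h[v-40,u],h[10,300])
m=(((h[...,0]<16)|(h[...,0]>172))&(h[...,1]>95)).astype(np.uint8)*255
a=np.linspace(0,2*np.pi,40);k=np.zeros_like(m);cv2.fillPoly(k,[np.round(w2p(c,np.c_[.475+.12*np.cos(a),-.37+.12*np.sin(a),0*a])).astype(np.int32)],255);m&=k
m=cv2.morphologyEx(cv2.morphologyEx(m,cv2.MORPH_CLOSE,np.ones((7,7))),cv2.MORPH_OPEN,np.ones((3,3)))
n,l,s,_=cv2.connectedComponentsWithStats(m);i=1+np.argmax(s[1:,4]);print(s[i]);m=(l==i).astype(np.uint8)*255
x,q=fitbox(c,m,(.096,.18,.016),0,(.475,-.37,np.radians(8)));print(x[:2].round(4),np.degrees(x[2]),q)
cv2.imwrite("pics/m17.png",m)
E
```

```text
t 36.4 tcp [ 0.4758 -0.3577  0.2848] yaw 8.18 xaxis [-0.003  0.003 -1.   ] F [-0.4  0.2  0.3] w 0.06 j7 0.76
[[321.71803351 171.16744764]
 [292.24393984 237.322685  ]
 [354.73933527  97.22949588]]
[ 10 179 114] [  9 170 117] [ 21  30 145]
[  278   101    83   147 11476]
[ 0.4754 -0.3793] 9.837282728156149 0.9836987101510629
```

```bash
python3 - <<'E'
from h import *; from bench import r
for n,im in (("side","pics/side0.png"),("scene","pics/scene0.png")):
    c=r.camera_info(n);f=cv2.imread(im);h=cv2.cvtColor(f,cv2.COLOR_BGR2HSV)
    m=(((h[...,0]<16)|(h[...,0]>172))&(h[...,1]>95)).astype(np.uint8)*255
    a=np.linspace(0,2*np.pi,40);k=np.zeros_like(m);cv2.fillPoly(k,[np.round(w2p(c,np.c_[.475+.115*np.cos(a),-.375+.115*np.sin(a),0*a])).astype(np.int32)],255);m&=k
    m=cv2.morphologyEx(m,cv2.MORPH_CLOSE,np.ones((5,5)))
    x,q=fitbox(c,m,(.096,.18,.016),0,(.475,-.375,np.radians(9)));print(n,(m>0).sum(),x[:2].round(4),np.degrees(x[2]),q)
o=r.get_obs();plan(o,[.458,-.115,.22],-25.5)
E
```

```text
side 756 [ 0.4717 -0.3719] 8.895663251221691 0.870767004341534
scene 1355 [ 0.4747 -0.3802] 8.264932911094037 0.9022268470343392
shift [ 0.0656  0.017  -0.2426] turn [ 6.74 -0.02  0.04]
```

Scene agrees with the wrist on the tray (0.4747, -0.380); the coarser side view puts it 8 mm off. I'll use (0.4753, -0.379), yaw 9.5°. Now the bar.

Call:
carry_out(targets=[0.06,0.01,0.003,-0.05,1.3,0,0,0.06,0.02,0.006,-0.1,2.6,0,0,0.06,0.03,0.01,-0.15,4,0,0,0.06,0.05,0.014,-0.2,5.4,0,0,0.06,0.0656,0.017,-0.2426,6.74,0,0,0.06,0.0656,0.017,-0.2426,6.74,0,0,0.06,0.0656,0.017,-0.2426,6.74,0,0,0.06,0.0656,0.017,-0.2426,6.74,0,0])

```text
clock: 37.45
tcp_pos: [0.4583, -0.1159, 0.2204]
orientation: [1.53, 0.967, -1.531]
contact_force: [-0.3, -0.8, 0.3]
grip_width: 0.06
```

```bash
python3 - <<'E'
from h import *; from bench import r
o=r.get_obs();st(o);c=r.camera_info("wrist"); f=r.grab_frame("wrist"); np.save("c18.npy",c);cv2.imwrite("pics/w18.png",f)
# rectified top view at z=26 mm, aligned to the bar estimate (u along width, v along length), 0.5 mm/px
def rect(c,f,ctr,yaw,nu=120,nv=360,s=.0005):
    U,V=np.meshgrid((np.arange(nu)-nu/2)*s,(np.arange(nv)-nv/2)*s);a=np.radians(yaw)
    P=np.c_[(ctr[0]+np.cos(a)*U-np.sin(a)*V).ravel(),(ctr[1]+np.sin(a)*U+np.cos(a)*V).ravel(),np.full(U.size,.026)]
    uv=w2p(c,P).astype(np.float32);return cv2.remap(f,uv[:,0].reshape(nv,nu),uv[:,1].reshape(nv,nu),cv2.INTER_LINEAR)
t=rect(c,f,(.4575,-.1148),-25.5).astype(float); sat=t.max(2)-t.min(2); g=t.mean(2)
# texture-free interior: print profile of local std and brightness along length and width
p=g[:,50:70].mean(1);print('len grad',[(i,round(d,0)) for i,d in enumerate(np.diff(p[::4])) if abs(d)>8])
for sl in ((60,110),(155,205),(250,300)):
    p=g[sl[0]:sl[1]].mean(0);d=np.diff(p[::2]);print('width',sl,[(2*i,round(x)) for i,x in enumerate(d) if abs(x)>6])
big=rect(c,f,(.4575,-.1148),-25.5,200,400);
cv2.imwrite("pics/r18.png",cv2.rotate(big,cv2.ROTATE_90_CLOCKWISE))
plan(o,[.4575,-.1148,.006],-25.6)
E
```

```text
t 37.45 tcp [ 0.4583 -0.1159  0.2204] yaw -25.54 xaxis [-0.002  0.002 -1.   ] F [-0.3 -0.8  0.3] w 0.06 j7 -0.29
len grad [(4, np.float64(12.0)), (5, np.float64(29.0)), (6, np.float64(15.0)), (11, np.float64(29.0)), (52, np.float64(-13.0)), (77, np.float64(-17.0)), (78, np.float64(-33.0))]
width (60, 110) [(28, 9), (30, 20), (32, 17), (34, 7), (80, -11), (82, -28), (84, -38), (86, -26), (90, 14), (92, 17), (94, 10)]
width (155, 205) [(30, 16), (32, 26), (34, 16), (82, -20), (84, -37), (86, -36), (88, -13), (90, 8), (92, 17), (94, 14), (96, 7), (100, 6), (102, 7)]
width (250, 300) [(32, 18), (34, 21), (36, 9), (82, -10), (84, -26), (86, -33), (88, -19), (92, 15), (94, 18), (96, 10)]
shift [ 0.2144 -0.0007 -0.0005] turn [ 0.01 -0.01  0.03]
```

Bar edges in the rectified view put its centre within 1 mm of (0.4575, -0.1148), length 135 mm as expected, yaw about -26°. Grasp.

Call:
carry_out(targets=[0.06,0.06,-0.0008,-0.0005,0.12,0,0,0.06,0.12,-0.0008,-0.0005,0.12,0,0,0.06,0.17,-0.0008,-0.0005,0.12,0,0,0.06,0.2,-0.0008,-0.0005,0.12,0,0,0.06,0.2135,-0.0008,-0.0005,0.12,0,0,0.05,0.2135,-0.0008,-0.0005,0.12,0,0,0.04,0.2135,-0.0008,-0.0005,0.12,0,0,0.032,0.2135,-0.0008,-0.0005,0.12,0,0,0.015,0.2135,-0.0008,-0.0005,0.12,0,0,0.015,0.2135,-0.0008,-0.0005,0.12,0,0,0.015,0.2135,-0.0008,-0.0005,0.12,0,0,0.015,0.2135,-0.0008,-0.0005,0.12,0,0], squeeze=60)

```text
clock: 39.0
tcp_pos: [0.4578, -0.1148, 0.0081]
orientation: [1.538, 0.96, -1.537]
contact_force: [-2.7, 0.7, 8.8]
grip_width: 0.0269
```

Call:
carry_out(targets=[0.015,-0.01,0,0,0,0,0,0.015,-0.05,0,0,0,0,0,0.015,-0.1,0,0,0,0,0,0.015,-0.12,0,0,0,0,0,0.015,-0.12,0,0,0,0,0])

```text
clock: 39.62
tcp_pos: [0.4587, -0.1151, 0.1298]
orientation: [1.54, 0.957, -1.534]
contact_force: [0.0, -0.3, -6.5]
grip_width: 0.0265
```

```bash
python3 - <<'E'
from h import *; from bench import r
o=r.get_obs();st(o);plan(o,[.4753,-.379,.13],9.5)
E
```

```text
t 39.62 tcp [ 0.4587 -0.1151  0.1298] yaw -26.16 xaxis [ 0.003  0.002 -1.   ] F [ 0.  -0.3 -6.5] w 0.0265 j7 -0.26
shift [-0.0007  0.1313  0.2295] turn [-7.13 -0.03 -0.03]
```

Call:
carry_out(targets=[0.015,0,0.025,0.044,-1.4,0,0,0.015,0,0.05,0.088,-2.8,0,0,0.015,0,0.076,0.132,-4.2,0,0,0.015,0,0.1,0.175,-5.6,0,0,0.015,0,0.1313,0.2295,-7.13,0,0,0.015,0,0.1313,0.2295,-7.13,0,0,0.015,0,0.1313,0.2295,-7.13,0,0,0.015,0,0.1313,0.2295,-7.13,0,0])

```text
clock: 40.62
tcp_pos: [0.4752, -0.3767, 0.1282]
orientation: [1.088, 1.285, -1.082]
contact_force: [0.6, 0.7, -5.3]
grip_width: 0.0269
```

```bash
python3 - <<'E'
from h import *; from bench import r
o=r.get_obs();st(o);plan(o,[.4753,-.379,.016],9.5)
E
```

```text
t 40.62 tcp [ 0.4752 -0.3767  0.1282] yaw 9.6 xaxis [ 0.001  0.004 -1.   ] F [ 0.6  0.7 -5.3] w 0.0269 j7 0.8
shift [ 0.1122 -0.0005  0.0027] turn [ 0.02 -0.04 -0.02]
```

Contact is expected near TCP z 0.012.

Call:
carry_out(targets=[0.015,0.05,-0.0004,0.0025,0,0,0,0.015,0.09,-0.0004,0.0025,0,0,0,0.015,0.107,-0.0004,0.0025,0,0,0,0.015,0.112,-0.0004,0.0025,0,0,0,0.015,0.1145,-0.0004,0.0025,0,0,0,0.015,0.1165,-0.0004,0.0025,0,0,0,0.015,0.1165,-0.0004,0.0025,0,0,0])

```text
clock: 41.5
tcp_pos: [0.4758, -0.3791, 0.0124]
orientation: [1.089, 1.284, -1.082]
contact_force: [-0.9, 0.5, -6.1]
grip_width: 0.0265
```

Call:
carry_out(targets=[0.015,0.001,0,0,0,0,0,0.015,0.0018,0,0,0,0,0,0.015,0.0018,0,0,0,0,0])

```text
clock: 41.88
tcp_pos: [0.4759, -0.3792, 0.0122]
orientation: [1.089, 1.284, -1.081]
contact_force: [-3.7, 3.5, 8.6]
grip_width: 0.0265
```

Contact. Release and rise, then check from above.

Call:
carry_out(targets=[0.03,0,0,0,0,0,0,0.038,0,0,0,0,0,0,0.045,0,0,0,0,0,0,0.045,0,0,0,0,0,0,0.045,-0.03,0,0,0,0,0,0.045,-0.09,0,0,0,0,0,0.045,-0.15,0,0,0,0,0,0.045,-0.21,0,0,0,0,0,0.045,-0.26,0,0,0,0,0,0.045,-0.26,0,0,0,0,0,0.045,-0.26,0,0,0,0,0])

```text
clock: 43.25
tcp_pos: [0.4748, -0.3797, 0.2715]
orientation: [1.089, 1.285, -1.082]
contact_force: [-0.5, 0.3, -1.6]
grip_width: 0.0451
```

```bash
python3 - <<'E'
from h import *; from bench import r
o=r.get_obs();st(o);c=r.camera_info("wrist"); f=r.grab_frame("wrist"); s=r.grab_frame("scene")
d=r.grab_frame("side")
A=cv2.resize(f[70:300,230:430],(348,400)); B=cv2.resize(s[210:370,330:530],(450,360),interpolation=cv2.INTER_CUBIC);B=np.vstack([B,np.zeros((40,450,3),np.uint8)])
C=cv2.resize(d[180:350,200:380],(212,200));D=np.zeros((200,586,3),np.uint8)
D[:,:400]=cv2.resize(s[120:270,200:500],(400,200))
cv2.imwrite("pics/final.png",np.vstack([np.hstack([A,B]),np.hstack([C,D])]))
E
```

```text
t 43.25 tcp [ 0.4748 -0.3797  0.2715] yaw 9.59 xaxis [ 0.002  0.004 -1.   ] F [-0.5  0.3 -1.6] w 0.0451 j7 0.79
```

View pics/final.png

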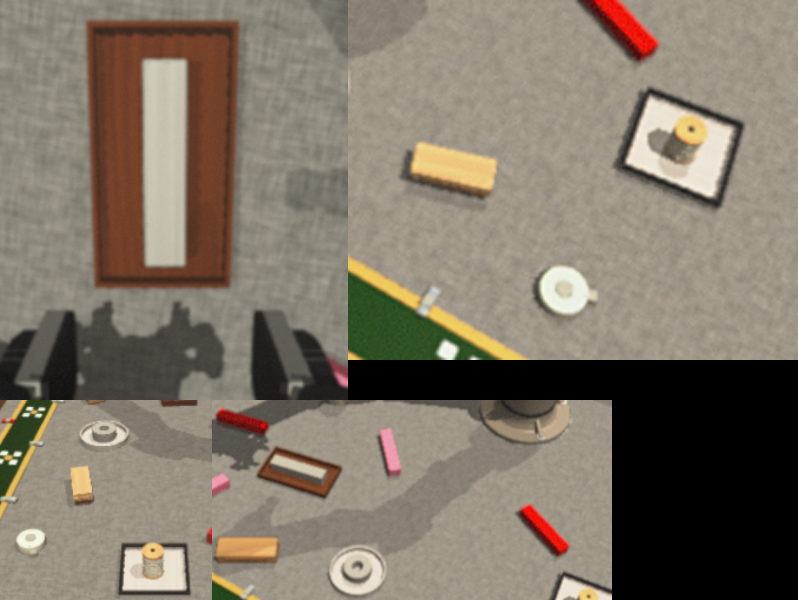

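Everything is in place: bar centred in the tray, spool standing in the square tin, ring flat in the round tin, boards in one pile on the rest, and the tape case still at its spot. Handing in.

```bash
python3 -c "
from bench import r
print(r.hand_in(), r.get_obs()['clock'])"
```

```text
the job is handed in; nothing more can be done
the job is handed in; nothing more can be done
```

The table is cleared and the job was handed in at about 43 s on the robot's clock, well inside the 131 s limit. No verdict was reported. The order was spool, upper board, ring, lower board, bar.

**Last checks:**
- **Spool:** it stands upright in the square tin. I lowered it within about 1 mm of the measured centre.
- **Ring:** it lies flat in the round tin, within about 2 mm of the middle by the picture.
- **Boards:** together they match one 40×96 mm outline. The pile sits within about 1 mm of the rest's measured centre and well under a degree off its direction.
- **Bar:** it is centred across the tray and about 2 mm off lengthwise, after allowing for its height in the picture.
- **Tape case:** nothing went near it and it looks to be where it was; I did not measure its final position.

**What went wrong or disagreed:**
- **First try at the second board:** it was gripped too low, so the fingertips touched the edge of the board already on the rest, at about 16 N. I lifted off, set the board back on the bar, regripped it higher and placed it. Then I squared both boards with a light squeeze.
- **Tray position:** the side camera put the tray about 8 mm from where the wrist and scene cameras agreed. I used the position those two agreed on.

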